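Sort stray muffins into their counter trays and clip on the ticket

TASK

Four muffins for the shop counter are still standing loose in front of the two white trays. Put each into an empty well of the tray that already holds one of its kind, chocolate with chocolate and plain with plain, all standing upright down in the wells, with the two packed muffins left in theirs. When both trays are full, take the brown ticket out of its wooden block and press it down, fully home and square, into the sprung clip on the front edge of the chocolate tray.

Things in the scene. Friction and masses are not known exactly. Their poses are not given: they have to be found in the camera images.
- choc_a_mid (a point): Dark brown chocolate muffin, upright: paper case 40 mm across at the base, 49 mm at 30 mm up, then the crown, 57 mm across at its widest (34 to 38 mm up: grip there), top at 55 mm. About 60 g. Point: its centre, 27.5 mm above its underside; yaw has no meaning. Loose on the table; goes to the chocolate tray, either empty well.
- choc_b_mid (a point): Dark brown chocolate muffin, upright: paper case 40 mm across at the base, 49 mm at 30 mm up, then the crown, 57 mm across at its widest (34 to 38 mm up: grip there), top at 55 mm. About 60 g. Point: its centre, 27.5 mm above its underside; yaw has no meaning. Loose on the table; goes to the chocolate tray, either empty well.
- plain_a_mid (a point): Golden plain (white case) muffin, upright: paper case 40 mm across at the base, 49 mm at 30 mm up, then the crown, 57 mm across at its widest (34 to 38 mm up: grip there), top at 55 mm. About 60 g. Point: its centre, 27.5 mm above its underside; yaw has no meaning. Loose on the table; goes to the plain tray, either empty well.
- plain_b_mid (a point): Golden plain (white case) muffin, upright: paper case 40 mm across at the base, 49 mm at 30 mm up, then the crown, 57 mm across at its widest (34 to 38 mm up: grip there), top at 55 mm. About 60 g. Point: its centre, 27.5 mm above its underside; yaw has no meaning. Loose on the table; goes to the plain tray, either empty well.
- packed_choc_mid (a point): Dark brown chocolate muffin, upright: paper case 40 mm across at the base, 49 mm at 30 mm up, then the crown, 57 mm across at its widest (34 to 38 mm up: grip there), top at 55 mm. About 60 g. Point: its centre, 27.5 mm above its underside; yaw has no meaning. Already in the chocolate tray's y = +72 mm well; stays there.
- packed_plain_mid (a point): Golden plain (white case) muffin, upright: paper case 40 mm across at the base, 49 mm at 30 mm up, then the crown, 57 mm across at its widest (34 to 38 mm up: grip there), top at 55 mm. About 60 g. Point: its centre, 27.5 mm above its underside; yaw has no meaning. Already in the plain tray's y = +72 mm well; stays there.
- tray_choc: Tray of the chocolate muffins, on the left or right. Fixed white block, 92 (x) by 240 mm (y), 16 mm thick, lip to 18 mm. Wells 54 mm across, floor 3 mm and mouth 16 mm above the table, on its line x = 0 at y = +72 (full), 0 and -72 mm (empty). Origin: centre of the underside; -x is the front edge. Empty ticket clip at its front edge by the +72 well.
- tray_plain: Tray of the plain muffins, left or right. Fixed white block, 92 (x) by 240 mm (y), 16 mm thick, lip to 18 mm. Wells 54 mm across, floor 3 mm and mouth 16 mm above the table, on its line x = 0 at y = +72 (full), 0 and -72 mm (empty). Origin: centre of the underside; -x is the front edge. A cream ticket, fixed, 72 mm high, stands in its clip at x = -64, y = +72.
- ticket_mid (a point): Loose brown ticket, 64 mm wide (y), 62 mm tall (z, up), plate 4 mm thick (x), with a bar 11 mm thick, 12 mm high along the top edge to grip. Point: its centre; lower edge 31 mm below, middle of the bar 25 mm above. Stands in a slot (16 mm deep) of a fixed wooden block 24 mm high, leaning up to 6 degrees; lift it straight up. Both faces alike. 30 g.
- tray_choc_clip (a point): Empty sprung clip: two steel leaves, 40 mm long along y, pinch 20 mm above this point and flare to a mouth 13 mm wide at 33 mm. Point: middle of its floor, 10 mm above the table; z up, x to the back. Press the ticket's edge (plate along y) straight down; the leaves part at about 7 to 12 N and hold it. Home: lower edge on the floor, ticket's centre 31 mm above the point.
Things that resemble listed ones, but are neither listed nor needed, are in the scene too. Leave any blue look-alike of the part that bears plain_b_mid alone.

How it is judged (in metres and radians):
On the way, in this order (a step that is already met when the one before it is completed fails the run):
1. all six muffins stand down in the wells of their own trays, chocolate with chocolate and plain with plain, and the fingers have let go of them (x of choc_a_mid in the frame of tray_choc between -0.012 and 0.012 m and y of choc_a_mid in the frame of tray_choc between -0.086 and 0.086 m and z of choc_a_mid in the frame of tray_choc between 0.024 and 0.036 m and angle between each of choc_a_mid, plain_a_mid, choc_b_mid, plain_b_mid, packed_choc_mid, packed_plain_mid's own z axis and vertical below 0.15 rad and x of plain_a_mid in the frame of tray_plain between -0.012 and 0.012 m and y of plain_a_mid in the frame of tray_plain between -0.086 and 0.086 m and z of plain_a_mid in the frame of tray_plain between 0.024 and 0.036 m and x of choc_b_mid in the frame of tray_choc between -0.012 and 0.012 m and y of choc_b_mid in the frame of tray_choc between -0.086 and 0.086 m and z of choc_b_mid in the frame of tray_choc between 0.024 and 0.036 m and x of plain_b_mid in the frame of tray_plain between -0.012 and 0.012 m and y of plain_b_mid in the frame of tray_plain between -0.086 and 0.086 m and z of plain_b_mid in the frame of tray_plain between 0.024 and 0.036 m and x of packed_choc_mid in the frame of tray_choc between -0.012 and 0.012 m and y of packed_choc_mid in the frame of tray_choc between -0.086 and 0.086 m and z of packed_choc_mid in the frame of tray_choc between 0.024 and 0.036 m and x of packed_plain_mid in the frame of tray_plain between -0.012 and 0.012 m and y of packed_plain_mid in the frame of tray_plain between -0.086 and 0.086 m and z of packed_plain_mid in the frame of tray_plain between 0.024 and 0.036 m and contact force between the fingers and choc_a below 0.05 N and contact force between the fingers and plain_a below 0.05 N and contact force between the fingers and choc_b below 0.05 N and contact force between the fingers and plain_b below 0.05 N), for 0.2 s.
2. the brown ticket is pressed fully home in the chocolate tray's clip (y of ticket_mid in the frame of tray_choc_clip between -0.012 and 0.012 m and x of ticket_mid in the frame of tray_choc_clip between -0.006 and 0.006 m and z of ticket_mid in the frame of tray_choc_clip between 0.026 and 0.036 m and angle between ticket_mid's own z axis and vertical below 0.15 rad and angle between the x axis of ticket_mid and the x axis of tray_choc_clip, either way round below 0.2 rad), for 0.2 s.
At the end, for the whole second after the job is handed in: All six muffins stand upright down in the wells of their kind's tray (within 5 mm of seated height), the brown ticket stands home in the chocolate tray's clip (lower edge within 5 mm of its floor, 6 mm across, 12 mm along, turned under 0.2 rad); all at rest (all of step 2 and x of choc_a_mid in the frame of tray_choc between -0.012 and 0.012 m and y of choc_a_mid in the frame of tray_choc between -0.086 and 0.086 m and z of choc_a_mid in the frame of tray_choc between 0.024 and 0.036 m and angle between each of choc_a_mid, plain_a_mid, choc_b_mid, plain_b_mid, packed_choc_mid, packed_plain_mid's own z axis and vertical below 0.15 rad and x of plain_a_mid in the frame of tray_plain between -0.012 and 0.012 m and y of plain_a_mid in the frame of tray_plain between -0.086 and 0.086 m and z of plain_a_mid in the frame of tray_plain between 0.024 and 0.036 m and x of choc_b_mid in the frame of tray_choc between -0.012 and 0.012 m and y of choc_b_mid in the frame of tray_choc between -0.086 and 0.086 m and z of choc_b_mid in the frame of tray_choc between 0.024 and 0.036 m and x of plain_b_mid in the frame of tray_plain between -0.012 and 0.012 m and y of plain_b_mid in the frame of tray_plain between -0.086 and 0.086 m and z of plain_b_mid in the frame of tray_plain between 0.024 and 0.036 m and x of packed_choc_mid in the frame of tray_choc between -0.012 and 0.012 m and y of packed_choc_mid in the frame of tray_choc between -0.086 and 0.086 m and z of packed_choc_mid in the frame of tray_choc between 0.024 and 0.036 m and x of packed_plain_mid in the frame of tray_plain between -0.012 and 0.012 m and y of packed_plain_mid in the frame of tray_plain between -0.086 and 0.086 m and z of packed_plain_mid in the frame of tray_plain between 0.024 and 0.036 m and linear speed of each of choc_a, plain_a, choc_b, plain_b, packed_choc, packed_plain, ticket below 0.02 m/s); the robot touches nothing.
It also fails if it takes over 109 s, if anything falls off the work surface, if the arm or the gripper's body presses on something with over 40 N, if the wrist force passes 120 N, or if a joint passes its speed limit or range.

ROBOT

A 6-joint arm with a two-finger parallel gripper is mounted at the origin on a cart in front of the work surface, level with it; the furniture and walls round the work are solid. World frame = base frame: x ahead of the robot, y to its left, z up, the work surface at z = 0. Lengths are in mm, angles in rad, forces in N, time in s.
With the tool pointing down it reaches from about 300 to 775 mm from the base axis. Payload 14.6 kg.
Tool frame: the origin (TCP) lies midway between the tips of the shut fingers; the grasp point (between the pads) lies 19 mm behind it (manip.grip_point_offset is the distance from the TCP to the grasp point, in mm); x points along the fingers, z is the direction in which the jaws open and shut, and the axes are right-handed (so a half turn about x gives the same grasp; the last joint's range is limited). The gripper opens to 94 mm and grips with 3 to 60 N. Pads are 16 mm wide; open, the fingers measure 119 mm over their backs; the gripper's body (75 mm by 177 mm) begins 78 mm behind the grasp point.
Start: joints at [1.065, 0.3, 1.521, -0, 1.321, -0.067], TCP at [233.665, 497.885, 205.446] pointing down, gripper open.
Joint ranges: [-3.03, 3.03], [-0.79, 2.21], [0.23, 2.52], [-1.04, 4.18], [0, 3.07], [-2.55, 2.55]. Speed limits (rad/s): [2.22, 2.22, 2.57, 3.14, 3.14, 3.14].

INTERFACE

Orientations are given as [roll, pitch, yaw] about the fixed x, y, z axes, in that order (R = Rz(yaw) Ry(pitch) Rx(roll)).
In Python, from cell import manip, camera, calibration, order gives the robot as it stands.
- The arm moves only by the tool jog_arm, never from a script. Its arguments are lists of equal length, an entry for each row: "turn": the turn, a rotation vector about the tool's x, y, z in degrees, a list of three; "dp": the shift along the tool's x, y, z in cm, a list of three; "gripper": the closure, from 0 (fully open) to 1 (shut). In form: {"turn": [[ax, ay, az], ...], "dp": [[tx, ty, tz], ...], "gripper": [gripper, ...]}. A call has 1 to 8 rows; each row shifts and turns the pose as measured when the row begins, along the tool's axes as they then stand; what a row does not reach is not made up. A row lasts 1/8 s, in which the tool goes at most 62.5 mm and 10.7 degrees, less where a joint would pass 70% of its speed; a pose out of reach is approached as far as the arm can. A call is refused whole if a number of a shift passes 6.25 or a number of a turn 10.7, either way. A call with a gripper value outside its range is refused whole. The fingers move at their own pace and stop on an object; "grip_force" is the grip in N (left out, the last holds). Time passes only in rows, so rows that do not move let the fingers close. It gives the time, the measured TCP pose, the force and the opening at its end, in the units of the state.
- manip.read_state(): the state, without advancing time (a new reading comes with each control period).
- camera(name): name is "scene" or "side" or "wrist"; returns (picture, depth): 420x560x3 uint8, red, green, blue; 420x560 float32, mm along the optical axis (not along the pixel's ray), 0 where there is no reading.
- calibration(name): a dict with "K" (3x3 intrinsics, pixels), "world_from_camera" (4x4, takes a point from camera to world coordinates). Camera axes: x right, y down, z forward; pixel columns grow to the right and rows downward; lengths in mm; the calibration is good to about 2 mm. The wrist camera is an equidistant fisheye: a pixel r from the principal point sees the ray r / f radians off the axis. A picture is of the moment at which its call begins: read the wrist's pose just before it. calibration takes no time and is no camera call; for the wrist camera it gives the pose at the moment of the call.
- order.sign_off(): hands the job in, once; it reports no verdict.
The state is a dict: "clock": time; "joints": joint angles; "qd": joint speeds; "effort": joint torques, N m; "eef_pos": TCP position; "eef_rot": TCP orientation; "wrist_force": force on the tool from outside, world axes, zero at the start; "moment": the same for the moment, N m; "finger_gap": finger opening in mm.
Only numpy, scipy, OpenCV 4.12 (cv2) and the standard library are available. Lean on these libraries where they do the work, as an engineer would, in place of code of your own. Each camera call takes 0.05 s, during which the arm holds its last target.

## Working session

There is one attempt and no reset: what is moved stays moved. The work goes in short steps, Python scripts to look and compute and a tool call to move; the robot and the scene stay as the last step left them, time stands still between calls to the robot, and variables do not carry over. Pictures are saved under pics/ and viewed, and the job is handed in when it is done.

Besides the shell and the picture viewer there is one more tool, called after "Call:" as name(argument=value, ...), one argument or row to a line, values as JSON. jog_arm: Moves the arm, as the interface text tells. Its arguments: {"type":"object","properties":{"turn":{"type":"array","items":{"type":"array","items":{"type":"number"}}},"dp":{"type":"array","items":{"type":"array","items":{"type":"number"}}},"gripper":{"type":"array","items":{"type":"number"}},"grip_force":{"type":"number"}},"required":["turn","dp","gripper"]}

```bash
ls; mkdir -p pics
python3 - <<'E'
from cell import manip, camera, calibration, order
import cv2,numpy as np
print(manip.read_state())
for n in ["scene","side","wrist"]:
    c=calibration(n); p,d=camera(n)
    print(n,c["K"],np.round(c["world_from_camera"],3).tolist())
    cv2.imwrite(f"pics/{n}0.png",p[:,:,::-1]); np.save(f"{n}0.npy",d)
print(manip.read_state()["clock"])
E
```

```text
pics
{'clock': 0.0, 'joints': array([ 1.06540094e+00,  3.00460682e-01,  1.52156042e+00,  4.21424513e-06,
        1.32069084e+00, -6.66288997e-02]), 'qd': array([ 0.00198236, -0.00100969,  0.0003765 , -0.00096038, -0.00053224,
        0.0010788 ]), 'effort': array([-1.67504575e-03, -5.31813347e+01, -3.52729475e+01,  7.07414676e-02,
        2.44690699e-02, -7.86356213e-05]), 'eef_pos': array([233.54659173, 497.67369778, 204.90078253]), 'eef_rot': array([ 3.07131685,  1.56967703, -2.07983966]), 'wrist_force': array([ 0.25781155, -0.10673024, -0.69504904]), 'moment': array([ 0.02878154, -0.00469128, -0.0228578 ]), 'finger_gap': 93.99802491265424}
scene [[490.34784371   0.         280.24877461]
 [  0.         490.34784371 200.52879115]
 [  0.           0.           1.        ]] [[-0.848, -0.417, 0.326, 75.32], [-0.529, 0.649, -0.547, 815.088], [0.017, -0.637, -0.771, 1067.586], [0.0, 0.0, 0.0, 1.0]]
side [[462.62630738   0.         282.19170834]
 [  0.         462.62630738 208.61701684]
 [  0.           0.           1.        ]] [[0.962, -0.171, 0.215, 265.094], [-0.274, -0.609, 0.744, -726.811], [0.004, -0.774, -0.633, 720.91], [0.0, 0.0, 0.0, 1.0]]
wrist [[325.1922621    0.         282.4105834 ]
 [  0.         325.1922621  205.30507338]
 [  0.           0.           1.        ]] [[0.424, 0.87, 0.252, 160.875], [0.906, -0.407, -0.119, 531.995], [-0.001, 0.279, -0.96, 384.311], [0.0, 0.0, 0.0, 1.0]]
0.15
```

View pics/scene0.png

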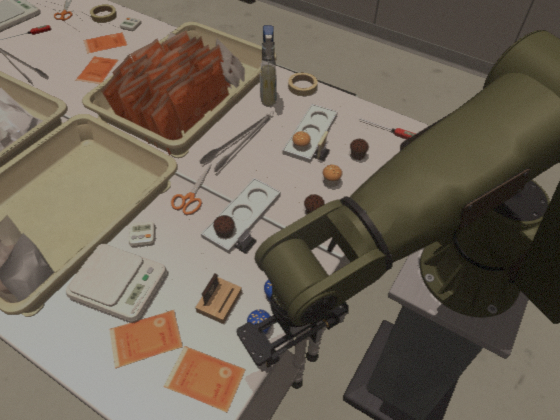

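View pics/side0.png

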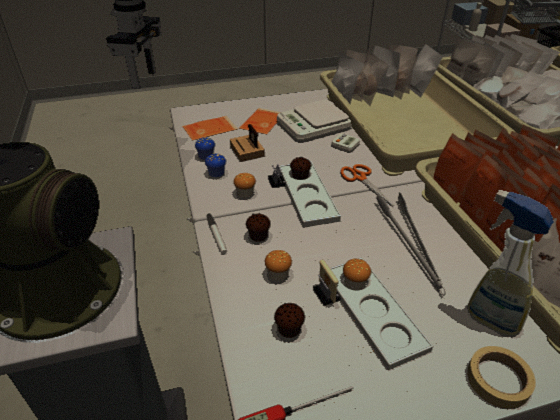

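View pics/wrist0.png

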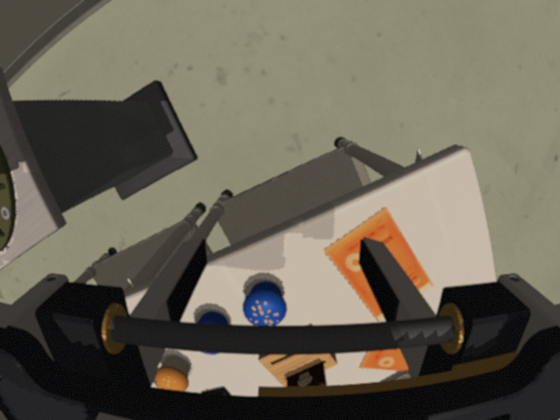

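```bash
cat > h.py <<'E'
from cell import manip, camera, calibration, order
import cv2,numpy as np
from scipy.spatial.transform import Rotation as Ro
def cloud(n,d):
    c=calibration(n);K=c["K"];T=c["world_from_camera"]
    v,u=np.mgrid[:420,:560]
    P=np.stack([(u-K[0,2])/K[0,0]*d,(v-K[1,2])/K[1,1]*d,d],-1)
    W=P@T[:3,:3].T+T[:3,3]; W[d<=0]=np.nan
    return W
def proj(n,p):
    c=calibration(n);K=c["K"];T=np.linalg.inv(c["world_from_camera"])
    q=np.atleast_2d(p)@T[:3,:3].T+T[:3,3]
    return np.c_[q[:,0]/q[:,2]*K[0,0]+K[0,2],q[:,1]/q[:,2]*K[1,1]+K[1,2]]
E
python3 - <<'E'
from h import *
p=cv2.imread("pics/side0.png")
cv2.imwrite("pics/side0c.png",cv2.resize(p[95:370,165:435],None,fx=2.18,fy=2.18,interpolation=cv2.INTER_CUBIC)[:600])
for n in ["side","scene"]:
    W=cloud(n,np.load(f"{n}0.npy"))
    pts=dict(side=[(230,200),(240,240),(320,250),(244,180),(258,222),(278,258),(290,312),(300,160),(357,264),(320,207),(400,320),(276,178),(205,146),(253,130),(244,150)],scene=[(302,140),(332,172),(314,200),(224,225),(358,146),(247,243),(210,290),(340,200),(320,120)])[n]
    for u,v in pts: print(n,u,v,np.round(W[v,u],1))
E
```

```text
side 230 200 [392.8 190.   -0.4]
side 240 240 [386.8  39.1  -0.5]
side 320 250 [ 5.51e+02 -4.12e+01 -2.00e-01]
side 244 180 [433.3 199.4  47.2]
side 258 222 [428.   29.   52.4]
side 278 258 [440.7 -90.1  52.6]
side 290 312 [ 423.9 -230.4   58. ]
side 300 160 [591.  236.5  55.2]
side 357 264 [ 585.2 -153.6   58.1]
side 320 207 [599.6  96.5   4.7]
side 400 320 [ 625.  -273.3   17.6]
side 276 178 [522.2 223.2  20. ]
side 205 146 [364.  385.8  46.8]
side 253 130 [503.5 398.8  68.5]
side 244 150 [471.8 383.4  17.3]
scene 302 140 [ 573.9 -138.9   53.9]
scene 332 172 [437.  -72.8  53.3]
scene 314 200 [428.   47.1  56.9]
scene 224 225 [580.2 245.8  59.2]
scene 358 146 [ 421.3 -206.6   54.4]
scene 247 243 [518.  235.6  14.5]
scene 210 290 [500.5 411.3  50.3]
scene 340 200 [231.7 386.3 529.7]
scene 320 120 [ 595.6 -296.6    6.5]
```

View pics/side0c.png

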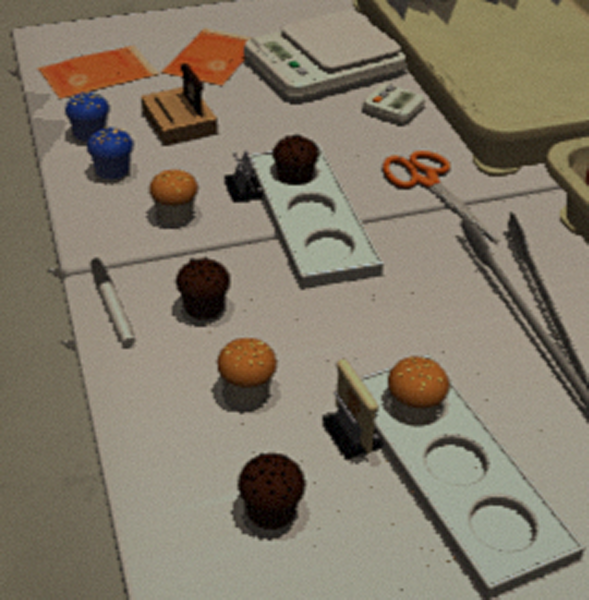

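```bash
cat > m.py <<'E'
from h import *
from scipy.optimize import least_squares
def muffin(W,x,y):
    m=np.isfinite(W[...,2])&(np.hypot(W[...,0]-x,W[...,1]-y)<45)&(W[...,2]>39+0)
    P=W[m]
    # crown: ellipsoid a=28.5 from z0 up, h free
    def f(q):
        r=np.hypot(P[:,0]-q[0],P[:,1]-q[1]);
        return np.sqrt((r/28.5)**2+((P[:,2]-37-q[2])/18)**2)*22-22
    s=least_squares(f,[x,y,0],loss='soft_l1')
    return s.x,len(P),np.sqrt(np.mean(s.fun**2))
E
python3 - <<'E'
from m import *
D={n:cloud(n,np.load(f"{n}0.npy")) for n in ["side","scene"]}
T=dict(plain1=(433,205),choc1=(428,42),plain2=(440,-80),choc2=(423,-218),pchoc=(587,245),pplain=(580,-143))
for k,(x,y) in T.items():
    for n in D: print(k,n,[np.round(a,1) for a in muffin(D[n],x,y)])
for nm,(x0,x1,y0,y1) in dict(choc=(535,680,20,310),plain=(540,700,-370,-80)).items():
    for n in D:
        W=D[n]; m=(W[...,2]>11)&(W[...,2]<23)&(W[...,0]>x0)&(W[...,0]<x1)&(W[...,1]>y0)&(W[...,1]<y1)
        P=W[m]; 
        img=np.zeros((400,400),np.uint8)
        print(nm,n,len(P),np.median(P[:,2]).round(1),cv2.minAreaRect(P[:,:2].astype(np.float32)), P[:,:2].min(0),P[:,:2].max(0))
for n in D:
    W=D[n]
    p=cv2.imread(f"pics/{n}0.png")
    m=(W[...,2]>14)&(W[...,2]<40)&(W[...,0]>490)&(W[...,0]<545)&(W[...,1]>190)&(W[...,1]<290); P=W[m]
    print("clip",n,len(P),P.min(0).round(),P.max(0).round(),np.median(P,0).round(1))
    m=(W[...,2]>27)&(W[...,2]<110)&(W[...,0]>430)&(W[...,0]<560)&(W[...,1]>330)&(W[...,1]<470); P=W[m]
    print("ticket",n,len(P),P.min(0).round(),P.max(0).round(),np.median(P,0).round(1))
    m=(W[...,2]>18)&(W[...,2]<27)&(W[...,0]>430)&(W[...,0]<560)&(W[...,1]>330)&(W[...,1]<470); P=W[m]
    print("block",n,len(P),P.min(0).round(),P.max(0).round(),cv2.minAreaRect(P[:,:2].astype(np.float32)))
p=cv2.imread("pics/side0.png"); q=cv2.resize(p[110:215,225:330],None,fx=5,fy=5,interpolation=cv2.INTER_CUBIC)
p=cv2.imread("pics/scene0.png"); q2=cv2.resize(p[200:325,190:270],None,fx=4.2,fy=4.2,interpolation=cv2.INTER_CUBIC)
cv2.imwrite("pics/clip0.png",q);cv2.imwrite("pics/clip0s.png",q2)
E
```

```text
plain1 side [array([ 4.363e+02,  2.105e+02, -4.000e-01]), np.int64(245), np.float64(1.8)]
plain1 scene [array([433., 205.,   0.]), np.int64(0), np.float64(nan)]
choc1 side [array([430.7,  43.2,  -0.5]), np.int64(341), np.float64(1.5)]
choc1 scene [array([429.6,  40.9,   0.9]), np.int64(248), np.float64(2.4)]
plain2 side [array([442.9, -82.8,  -0.5]), np.int64(436), np.float64(1.3)]
plain2 scene [array([441.1, -84.1,   1. ]), np.int64(238), np.float64(2.1)]
choc2 side [array([ 425.5, -222.7,   -0.5]), np.int64(610), np.float64(1.3)]
choc2 scene [array([ 423.7, -224.4,    1.4]), np.int64(209), np.float64(2.4)]
pchoc side [array([592.3, 235.6,   2.7]), np.int64(248), np.float64(1.8)]
pchoc scene [array([591.2, 233.7,   3.8]), np.int64(320), np.float64(2.1)]
pplain side [array([ 586.9, -152.8,    2.9]), np.int64(500), np.float64(1.2)]
pplain scene [array([ 585.3, -155.6,    4.3]), np.int64(215), np.float64(2.3)]
choc side 1505 15.7 ((587.810302734375, 160.48324584960938), (248.58843994140625, 95.12139129638672), 88.25160217285156) [537.94897574  36.51481407] [638.13068073 285.27749173]
c
[... 357 characters left out ...]
]
plain scene 1004 17.1 ((592.4330444335938, -227.58346557617188), (93.90245056152344, 247.55950927734375), 7.552942752838135) [ 540.70589154 -355.89300815] [ 652.4435491  -102.52907433]
clip side 79 [520. 194.  14.] [545. 258.  40.] [528.1 228.   27.9]
ticket side 138 [455. 371.  27.] [513. 440.  72.] [503.4 399.   54.9]
block side 416 [443. 353.  18.] [526. 453.  27.] ((484.90045166015625, 405.5008239746094), (74.49114227294922, 99.5073013305664), 7.303101062774658)
clip scene 119 [512. 191.  14.] [545. 278.  40.] [526.1 233.9  27.5]
ticket scene 332 [444. 356.  27.] [515. 454.  78.] [499.5 410.5  45.1]
block scene 839 [441. 354.  18.] [519. 456.  27.] ((483.35015869140625, 404.32708740234375), (75.31082153320312, 96.78227996826172), 7.39534854888916)
  return _methods._mean(a, axis=axis, dtype=dtype,
  ret = ret.dtype.type(ret / rcount)
```

View pics/clip0.png

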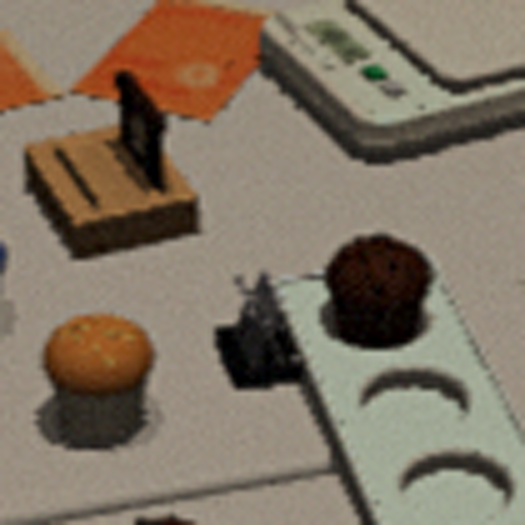

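View pics/clip0s.png

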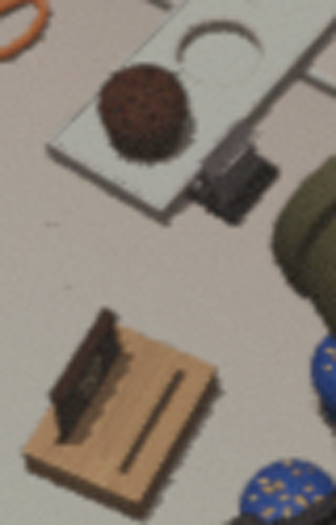

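```bash
cat >> h.py <<'E'
def plan(target,jawyaw=None,n=None,zfirst=False):
    """rows from the present pose to TCP target (world mm), tool down; jawyaw deg of tool z in world (mod 180)"""
    s=manip.read_state(); p=np.array(s["eef_pos"]); R=Ro.from_euler('xyz',s["eef_rot"])
    z=R.apply([0,0,1]); cur=np.degrees(np.arctan2(z[1],z[0]))
    yw=cur if jawyaw is None else jawyaw
    dy=(yw-cur+90)%180-90; yw=cur+dy
    zt=np.array([np.cos(np.radians(yw)),np.sin(np.radians(yw)),0]); xt=np.array([0,0,-1.]); yt=np.cross(zt,xt)
    Rt=Ro.from_matrix(np.c_[xt,yt,zt]); rv=(R.inv()*Rt).as_rotvec()
    d=np.array(target)-p
    n=n or int(max(1,np.ceil(np.linalg.norm(d)/58),np.ceil(np.degrees(np.linalg.norm(rv))/10)))
    st=R.inv()
    print("clock",round(s["clock"],2),"at",p.round(1),"yaw",round(cur,1),"joints",np.round(s["joints"],2),"F",np.round(s["wrist_force"],1),"gap",round(s["finger_gap"],1),"d",d.round(1),"dyaw",round(dy,1))
    turn=np.degrees(rv)/n
    print("turn",[np.round(turn,1).tolist()]*n)
    print("dp",[np.round((R*Ro.from_rotvec(rv*k/n)).inv().apply(d/n)/10,2).tolist() for k in range(n)])
E
python3 - <<'E'
from h import *
d=np.load("side0.npy");p=cv2.imread("pics/side0.png")
W=cloud("side",d);c=calibration("side");K=c["K"];T=c["world_from_camera"]
for nm,guess in dict(choc0=(588,161),choc72=(587,89),plain0=(594,-227),plain72=(604,-298)).items():
    e=np.array([[guess[0]+33*np.cos(a),guess[1]+33*np.sin(a),16] for a in np.linspace(0,6.28,40)])
    roi=np.zeros((420,560),np.uint8);cv2.fillConvexPoly(roi,proj("side",e).round().astype(int),1)
    m=((W[...,2]<12.5)&(roi>0)).astype(np.uint8)
    cs,_=cv2.findContours(m,cv2.RETR_EXTERNAL,cv2.CHAIN_APPROX_NONE)
    k=max(cs,key=cv2.contourArea)
    q=k[:,0,:].astype(float)
    ray=np.c_[(q-[K[0,2],K[1,2]])/K[0,0],np.ones(len(q))]@T[:3,:3].T
    w=T[:3,3]+ray*((16-T[2,3])/ray[:,2])[:,None]
    cc,r=cv2.minEnclosingCircle(w[:,:2].astype(np.float32))
    print(nm,len(q),cv2.contourArea(k),"circle",np.round(cc,1),round(r,1),"bbox c",((w.min(0)+w.max(0))/2).round(1),(w.max(0)-w.min(0)).round(1))
plan([436,210,130],0)
E
```

```text
choc0 47 171.5 circle [587.8 159.8] 27.2 bbox c [587.5 160.1  16. ] [50.5 53.8  0. ]
choc72 50 205.0 circle [585.8  86.4] 26.9 bbox c [585.8  86.5  16. ] [53.  51.5  0. ]
plain0 75 433.5 circle [ 593.9 -228.3] 27.3 bbox c [ 594.  -227.8   16. ] [54.  52.9  0. ]
plain72 81 528.5 circle [ 603. -299.] 27.5 bbox c [ 602.2 -298.7   16. ] [53.3 53.7  0. ]
clock 0.15 at [233.6 497.7 205. ] yaw 64.9 joints [ 1.07  0.3   1.52  0.    1.32 -0.07] F [-0.2 -0.9  0.4] gap 93.6 d [ 202.4 -287.7  -75. ] dyaw -64.9
turn [[9.3, -0.0, 0.0], [9.3, -0.0, 0.0], [9.3, -0.0, 0.0], [9.3, -0.0, 0.0], [9.3, -0.0, 0.0], [9.3, -0.0, 0.0], [9.3, -0.0, 0.0]]
dp [[1.07, -4.36, -2.49], [1.07, -4.71, -1.76], [1.07, -4.93, -0.98], [1.07, -5.02, -0.17], [1.07, -4.98, 0.64], [1.07, -4.82, 1.44], [1.07, -4.52, 2.19]]
```

Call:
jog_arm(
  turn=[
    [8.2,0,0],
    [8.2,0,0],
    [8.2,0,0],
    [8.2,0,0],
    [8.2,0,0],
    [8.2,0,0],
    [8.2,0,0],
  ],
  dp=[
    [1.07,-4.36,-2.49],
    [1.07,-4.68,-1.84],
    [1.07,-4.89,-1.15],
    [1.07,-5.0,-0.45],
    [1.07,-5.0,0.27],
    [1.07,-4.92,0.98],
    [1.07,-4.73,1.67],
  ],
  gripper=[0,0,0,0,0,0,0],
  grip_force=12,
)

```text
clock: 1.02
eef_pos: [436.2, 201.2, 127.5]
eef_rot: [-2.434, 1.57, -2.33]
wrist_force: [0.5, 0.9, 0.8]
finger_gap: 94.2
```

Run:
```python
from m import *
plan([436.3,210,130],7.8)
p,d=camera("scene"); cv2.imwrite("pics/scene1.png",p[:,:,::-1])
W=cloud("scene",d)
print(muffin(W,436,210))
```

```text
clock 1.02 at [436.2 201.2 127.5] yaw 6.0 joints [ 0.36  0.23  1.8  -0.    1.11  0.25] F [0.5 0.9 0.8] gap 94.2 d [0.1 8.8 2.5] dyaw 1.8
turn [[-1.8, -0.0, 0.0]]
dp [[-0.25, 0.87, 0.1]]
(array([426.91999786, 212.40019037, 275.83798355]), 2054, np.float64(143.84303268683823))
```

Call:
jog_arm(
  turn=[
    [-1.8,0,0],
    [0,0,0],
    [0,0,0],
    [0,0,0],
    [0,0,0],
    [0,0,0],
    [0,0,0],
  ],
  dp=[
    [1.0,0.85,0],
    [4.5,0,0],
    [4.0,0,0],
    [1.5,0,0],
    [0,0,0],
    [0,0,0],
    [0,0,0],
  ],
  gripper=[0,0,0,0,1,1,1],
)

```text
clock: 1.95
eef_pos: [437.4, 208.9, 14.6]
eef_rot: [-0.437, 1.569, -0.302]
wrist_force: [-0.7, -0.2, 0.7]
finger_gap: 67.7
```

Run:
```python
from m import *
plan([436.3,210,17],7.8)
p,d=camera("side"); cv2.imwrite("pics/side2.png",cv2.resize(p[:,:,::-1][80:300,140:400],None,fx=2.5,fy=2.5))
```

```text
clock 1.95 at [437.4 208.9  14.6] yaw 7.7 joints [ 0.37  0.42  1.87 -0.    0.86  0.24] F [-0.7 -0.2  0.7] gap 67.7 d [-1.1  1.1  2.4] dyaw 0.1
turn [[-0.1, 0.1, 0.0]]
dp [[-0.24, 0.12, -0.09]]
```

View pics/side2.png

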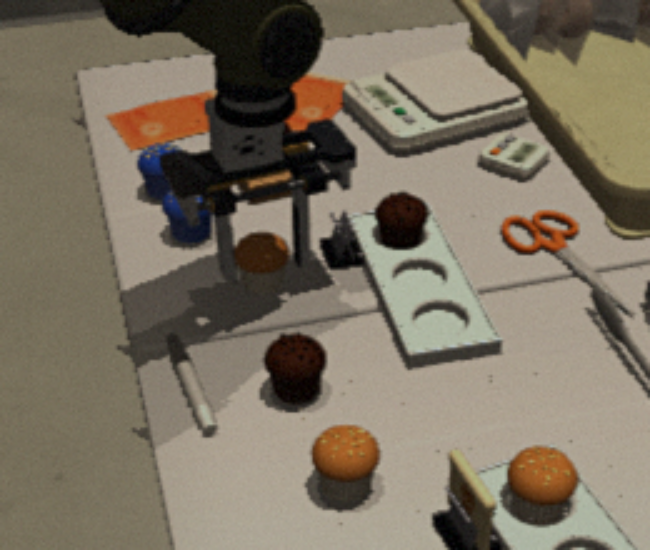

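Call:
jog_arm(
  turn=[
    [0,0,0],
    [0,0,0],
    [0,0,0],
    [0,0,0],
    [0,0,0],
    [0,0,0],
    [0,0,0],
    [0,0,0],
  ],
  dp=[
    [-0.24,0.1,0],
    [0,0,0],
    [0,0,0],
    [0,0,0],
    [-1,0,0],
    [-3,0,0],
    [-4,0,0],
    [-3,0,0],
  ],
  gripper=[1,1,1,1,1,1,1,1],
)

```text
clock: 3.0
eef_pos: [436.3, 209.5, 131.2]
eef_rot: [-1.94, 1.569, -1.806]
wrist_force: [-0.1, -0.1, 0.2]
finger_gap: 56.2
```

Run:
```python
from m import *
plan([603.3,-298.6,115],7.8)
```

```text
clock 3.0 at [436.3 209.5 131.2] yaw 7.7 joints [ 0.37  0.23  1.79 -0.    1.12  0.24] F [-0.1 -0.1  0.2] gap 56.2 d [ 167.  -508.1  -16.2] dyaw 0.1
turn [[-0.0, -0.0, 0.0], [-0.0, -0.0, 0.0], [-0.0, -0.0, 0.0], [-0.0, -0.0, 0.0], [-0.0, -0.0, 0.0], [-0.0, -0.0, 0.0], [-0.0, -0.0, 0.0], [-0.0, -0.0, 0.0], [-0.0, -0.0, 0.0], [-0.0, -0.0, 0.0]]
dp [[0.17, -5.26, 0.97], [0.17, -5.26, 0.97], [0.17, -5.26, 0.97], [0.17, -5.26, 0.97], [0.17, -5.26, 0.97], [0.17, -5.26, 0.97], [0.16, -5.26, 0.97], [0.16, -5.26, 0.97], [0.16, -5.26, 0.97], [0.16, -5.26, 0.97]]
```

Call:
jog_arm(
  turn=[
    [0,0,0],
    [0,0,0],
    [0,0,0],
    [0,0,0],
    [0,0,0],
    [0,0,0],
    [0,0,0],
    [0,0,0],
  ],
  dp=[
    [0,-3,0.5],
    [0,-5,0.9],
    [0,-5,0.9],
    [0,-5,0.9],
    [0,-5,0.9],
    [0,-5,0.9],
    [0,-5,0.9],
    [0,-5,0.9],
  ],
  gripper=[1,1,1,1,1,1,1,1],
)

```text
clock: 4.0
eef_pos: [559.3, -166.4, 141.0]
eef_rot: [-0.098, 1.561, 0.041]
wrist_force: [-0.1, 1.0, -0.3]
finger_gap: 56.8
```

Call:
jog_arm(
  turn=[
    [0,0,0],
    [0,0,0],
    [0,0,0],
    [0,0,0],
  ],
  dp=[
    [0,-5,0.9],
    [0,-5,0.9],
    [0,-3,0.9],
    [0,-1,0],
  ],
  gripper=[1,1,1,1],
)

```text
clock: 4.5
eef_pos: [606.0, -308.3, 143.4]
eef_rot: [-0.134, 1.56, 0.003]
wrist_force: [0.1, 0.7, -1.9]
finger_gap: 56.9
```

Run:
```python
from m import *
plan([603.3,-298.6,60],7.8)
p,d=camera("side"); cv2.imwrite("pics/side3.png",cv2.resize(p[:,:,::-1][150:420,240:520],None,fx=2.2,fy=2.2))
W=cloud("side",d); print(muffin(W-[0,0,115],603,-298))
```

```text
clock 4.5 at [ 606.  -308.3  143.4] yaw 7.8 joints [-0.53  0.64  1.18  0.01  1.32 -0.67] F [ 0.1  0.7 -1.9] gap 56.9 d [ -2.7   9.7 -83.4] dyaw -0.0
turn [[0.0, 0.3, 0.0], [0.0, 0.3, 0.0]]
dp [[4.17, 0.51, -0.11], [4.17, 0.5, -0.09]]
(array([ 591.84766294, -315.11428596,  170.78957827]), 5703, np.float64(108.40290024185032))
```

View pics/side3.png

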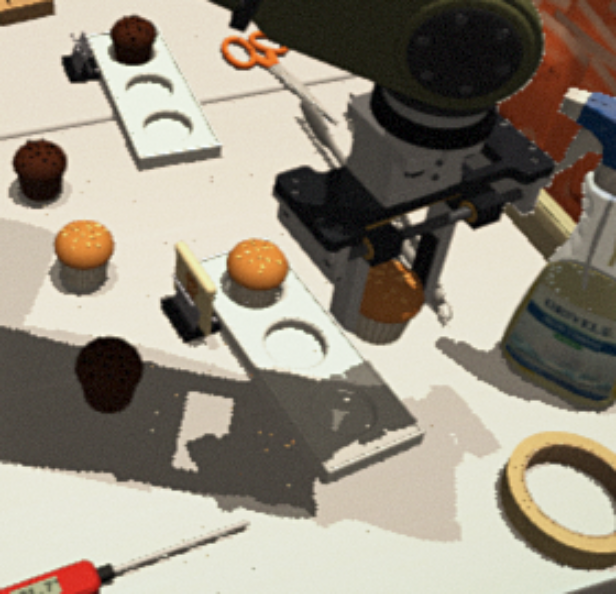

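Run:
```python
from m import *
W=cloud("side",np.load("side0.npy"))
m=(W[...,0]>640)&(W[...,0]<800)&(W[...,1]<-200)&(W[...,1]>-520)&(W[...,2]>25)
P=W[m]
for a,b in [(25,80),(80,140),(140,180),(180,240)]:
    q=P[(P[:,2]>a)&(P[:,2]<b)]
    if len(q): print(a,b,len(q),np.percentile(q,2,axis=0).round(),np.percentile(q,98,axis=0).round())
```

```text
25 80 1463 [ 691. -465.   25.] [ 798. -273.   78.]
80 140 1078 [ 770. -338.   81.] [ 799. -280.  139.]
140 180 526 [ 778. -327.  141.] [ 799. -286.  179.]
180 240 901 [ 769. -319.  182.] [ 799. -264.  239.]
```

Call:
jog_arm(
  turn=[
    [0,0.3,0],
    [0,0.3,0],
    [0,0,0],
  ],
  dp=[
    [4,0.5,-0.1],
    [4,0.4,-0.1],
    [0,0,0],
  ],
  gripper=[1,1,1],
)

```text
clock: 4.92
eef_pos: [602.7, -297.2, 63.7]
eef_rot: [-1.133, 1.568, -0.994]
wrist_force: [0.5, -0.3, 0.2]
finger_gap: 56.5
```

Run:
```python
from m import *
plan([603.3,-298.6,20.5],7.8)
```

```text
clock 4.92 at [ 602.7 -297.2   63.7] yaw 7.9 joints [-0.51  0.7   1.27 -0.    1.17 -0.65] F [ 0.5 -0.3  0.2] gap 56.5 d [  0.6  -1.4 -43.2] dyaw -0.1
turn [[0.1, 0.1, 0.1]]
dp [[4.32, -0.14, 0.03]]
```

Call:
jog_arm(
  turn=[
    [0,0,0],
    [0,0,0],
    [0,0,0],
    [0,0,0],
  ],
  dp=[
    [2,-0.14,0.03],
    [1.5,0,0],
    [0.6,0,0],
    [0,0,0],
  ],
  gripper=[1,1,1,1],
)

```text
clock: 5.42
eef_pos: [604.8, -298.8, 24.5]
eef_rot: [-0.774, 1.564, -0.635]
wrist_force: [0.5, -0.2, -0.2]
finger_gap: 56.7
```

Run:
```python
from m import *
plan([603.3,-298.6,20.5],7.8)
p,d=camera("side"); cv2.imwrite("pics/side4.png",cv2.resize(p[:,:,::-1][150:420,240:520],None,fx=2.2,fy=2.2))
```

```text
clock 5.42 at [ 604.8 -298.8   24.5] yaw 8.0 joints [-0.51  0.75  1.28 -0.    1.1  -0.65] F [ 0.5 -0.2 -0.2] gap 56.7 d [-1.5  0.2 -4. ] dyaw -0.2
turn [[0.2, 0.3, 0.3]]
dp [[0.4, 0.04, -0.15]]
```

View pics/side4.png

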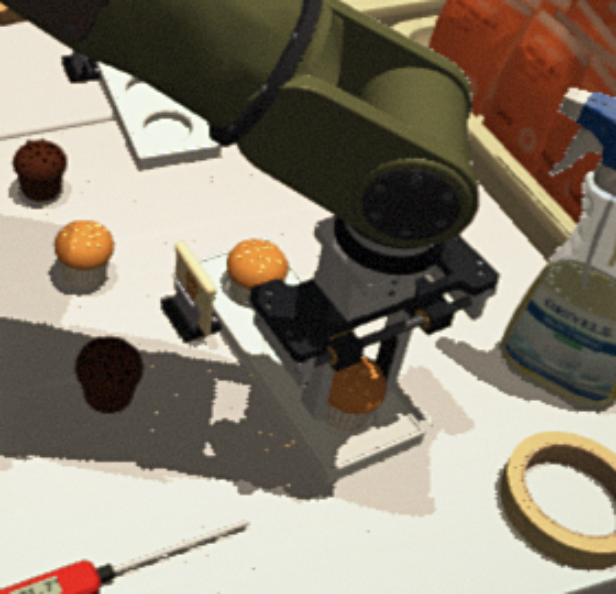

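Call:
jog_arm(
  turn=[
    [0,0.3,0.3],
    [0,0,0],
    [0,0,0],
    [0,0,0],
    [0,0,0],
    [0,0,0],
    [0,0,0],
    [0,0,0],
  ],
  dp=[
    [0.35,0,-0.1],
    [0,0,0],
    [0,0,0],
    [0,0,0],
    [0,0,0],
    [-2,0,0],
    [-4,0,0],
    [-4,0,0],
  ],
  gripper=[1,1,0.1,0.1,0.1,0.1,0,0],
)

```text
clock: 6.48
eef_pos: [603.5, -298.8, 125.4]
eef_rot: [2.401, 1.569, 2.54]
wrist_force: [0.3, -0.1, 0.6]
finger_gap: 94.0
```

Run:
```python
from m import *
plan([442.0,-83.5,130],7.8)
p,d=camera("side"); cv2.imwrite("pics/side5.png",cv2.resize(p[:,:,::-1][150:420,240:520],None,fx=2.2,fy=2.2))
W=cloud("side",d); print(muffin(W,603,-298))
```

```text
clock 6.47 at [ 603.5 -298.8  125.4] yaw 8.0 joints [-0.51  0.64  1.21  0.    1.29 -0.65] F [ 0.3 -0.1  0.6] gap 94.0 d [-161.5  215.3    4.6] dyaw -0.2
turn [[0.0, -0.0, -0.0], [0.0, -0.0, -0.0], [0.0, -0.0, -0.0], [0.0, -0.0, -0.0], [0.0, -0.0, -0.0]]
dp [[-0.08, 4.71, -2.6], [-0.09, 4.71, -2.6], [-0.09, 4.71, -2.61], [-0.09, 4.71, -2.61], [-0.09, 4.71, -2.61]]
(array([ 591.51315079, -309.01461912,  270.41043153]), 4880, np.float64(132.3868613218313))
```

View pics/side5.png

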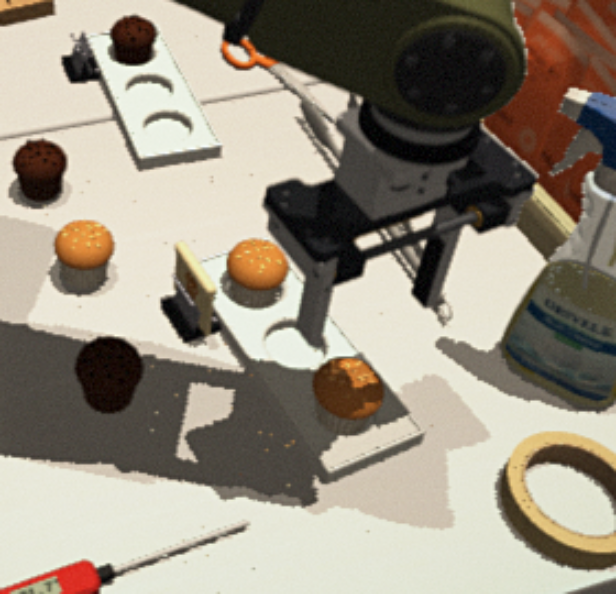

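Call:
jog_arm(
  turn=[
    [0,0,0],
    [0,0,0],
    [0,0,0],
    [0,0,0],
    [0,0,0],
    [0,0,0],
  ],
  dp=[
    [-0.1,4.7,-2.6],
    [0,4.7,-2.6],
    [0,4.7,-2.6],
    [0,4.7,-2.6],
    [0,2.7,-2.6],
    [0,0,0],
  ],
  gripper=[0,0,0,0,0,0],
)

```text
clock: 7.28
eef_pos: [443.7, -100.2, 138.9]
eef_rot: [-0.542, 1.551, -0.403]
wrist_force: [0.6, -0.7, 0.9]
finger_gap: 94.5
```

```bash
sed -i 's/>39+0)/>39)\&(W[...,2]<66)/' m.py
python3 - <<'E'
from m import *
plan([442.0,-83.5,17],7.8)
p,d=camera("side")
W=cloud("side",d); print(muffin(W,603,-298))
E
```

```text
clock 7.28 at [ 443.7 -100.2  138.9] yaw 8.0 joints [-0.3   0.15  1.87 -0.    1.1  -0.44] F [ 0.6 -0.7  0.9] gap 94.5 d [  -1.7   16.7 -121.9] dyaw -0.2
turn [[0.1, 0.3, 0.2], [0.1, 0.3, 0.2], [0.1, 0.3, 0.2]]
dp [[4.06, 0.6, -0.05], [4.06, 0.59, -0.02], [4.06, 0.57, -0.0]]
(array([ 604.51004016, -297.77744801,    2.80475945]), 705, np.float64(1.0845410469384977))
```

Call:
jog_arm(
  turn=[
    [0,0.6,0.2],
    [0,0.5,0.2],
    [0,0,0],
    [0,0,0],
    [0,0,0],
  ],
  dp=[
    [1.5,1.4,-0.1],
    [5,0.25,0],
    [4,0,0],
    [1.5,0,0],
    [0,0,0],
  ],
  gripper=[0,0,0,0,0.2],
)

```text
clock: 7.95
eef_pos: [444.0, -84.8, 12.8]
eef_rot: [-2.443, 1.566, -2.308]
wrist_force: [0.9, -0.1, -0.4]
finger_gap: 86.7
```

Run:
```python
from m import *
plan([442.0,-83.5,17],7.8)
```

```text
clock 7.95 at [444.  -84.8  12.8] yaw 7.8 joints [-0.27  0.36  1.95 -0.01  0.83 -0.4 ] F [ 0.9 -0.1 -0.4] gap 86.7 d [-2.   1.3  4.2] dyaw 0.0
turn [[-0.0, -0.2, 0.2]]
dp [[-0.42, 0.15, -0.18]]
```

Call:
jog_arm(
  turn=[
    [0,0,0],
    [0,0,0],
    [0,0,0],
    [0,0,0],
    [0,0,0],
    [0,0,0],
    [0,0,0],
    [0,0,0],
  ],
  dp=[
    [-0.4,0.1,-0.1],
    [0,0,0],
    [0,0,0],
    [0,0,0],
    [0,0,0],
    [-1,0,0],
    [-4,0,0],
    [-5,0,0],
  ],
  gripper=[1,1,1,1,1,1,1,1],
)

```text
clock: 8.95
eef_pos: [442.5, -83.2, 119.8]
eef_rot: [-2.901, 1.564, -2.766]
wrist_force: [0.5, -0.6, 0.6]
finger_gap: 56.8
```

Run:
```python
from m import *
plan([594.5,-227.5,120],7.8)
```

```text
clock 8.95 at [442.5 -83.2 119.8] yaw 7.7 joints [-0.26  0.18  1.89 -0.    1.08 -0.4 ] F [ 0.5 -0.6  0.6] gap 56.8 d [ 152.  -144.3    0.2] dyaw 0.1
turn [[-0.0, -0.1, 0.0], [-0.0, -0.1, 0.0], [-0.0, -0.1, 0.0], [-0.0, -0.1, 0.0]]
dp [[-0.02, -4.09, 3.28], [-0.02, -4.09, 3.28], [-0.01, -4.09, 3.28], [-0.01, -4.09, 3.28]]
```

Call:
jog_arm(
  turn=[
    [0,0,0],
    [0,0,0],
    [0,0,0],
    [0,0,0],
    [0,0,0],
    [0,0,0],
  ],
  dp=[
    [0,-2.5,2],
    [0,-4,3.2],
    [0,-4,3.2],
    [0,-4,3.2],
    [0,-1.6,1.4],
    [0,0,0],
  ],
  gripper=[1,1,1,1,1,1],
)

```text
clock: 9.7
eef_pos: [599.0, -229.9, 129.4]
eef_rot: [-1.074, 1.564, -0.938]
wrist_force: [-0.7, -0.0, -0.9]
finger_gap: 56.8
```

Run:
```python
from m import *
plan([594.5,-227.5,60],7.8)
```

```text
clock 9.7 at [ 599.  -229.9  129.4] yaw 7.8 joints [-0.42  0.56  1.33 -0.    1.24 -0.56] F [-0.7 -0.  -0.9] gap 56.8 d [ -4.5   2.4 -69.4] dyaw 0.0
turn [[-0.0, 0.1, 0.2], [-0.0, 0.1, 0.2]]
dp [[3.47, 0.17, -0.22], [3.47, 0.16, -0.21]]
```

Call:
jog_arm(
  turn=[
    [0,0.1,0.2],
    [0,0.1,0.2],
    [0,0,0],
  ],
  dp=[
    [3.4,0.17,-0.22],
    [3.2,0.16,-0.21],
    [0,0,0],
  ],
  gripper=[1,1,1],
)

```text
clock: 10.07
eef_pos: [593.2, -225.7, 64.0]
eef_rot: [0.747, 1.57, 0.883]
wrist_force: [-0.5, -0.1, 0.3]
finger_gap: 56.4
```

Run:
```python
from m import *
plan([594.5,-227.5,20.5],7.8)
```

```text
clock 10.07 at [ 593.2 -225.7   64. ] yaw 7.8 joints [-0.42  0.62  1.39  0.    1.12 -0.56] F [-0.5 -0.1  0.3] gap 56.4 d [  1.3  -1.8 -43.5] dyaw -0.0
turn [[0.0, 0.0, -0.0]]
dp [[4.35, -0.2, 0.11]]
```

Call:
jog_arm(
  turn=[
    [0,0,0],
    [0,0,0],
    [0,0,0],
    [0,0,0],
  ],
  dp=[
    [2,-0.2,0],
    [1.5,0,0],
    [0.7,0,0],
    [0,0,0],
  ],
  gripper=[1,1,1,1],
)

```text
clock: 10.58
eef_pos: [594.3, -227.7, 22.6]
eef_rot: [-0.385, 1.567, -0.248]
wrist_force: [0.7, 0.1, -0.5]
finger_gap: 56.4
```

Run:
```python
from m import *
plan([594.5,-227.5,20.5],7.8)
```

```text
clock 10.57 at [ 594.3 -227.7   22.6] yaw 7.9 joints [-0.42  0.68  1.41  0.    1.05 -0.56] F [ 0.7  0.1 -0.5] gap 56.4 d [ 0.2  0.2 -2.1] dyaw -0.1
turn [[0.1, 0.2, 0.1]]
dp [[0.21, 0.02, 0.02]]
```

Call:
jog_arm(
  turn=[
    [0,0.2,0],
    [0,0,0],
    [0,0,0],
    [0,0,0],
    [0,0,0],
    [0,0,0],
    [0,0,0],
    [0,0,0],
  ],
  dp=[
    [0.15,0,0],
    [0,0,0],
    [0,0,0],
    [0,0,0],
    [0,0,0],
    [-2,0,0],
    [-4,0,0],
    [-5,0,0],
  ],
  gripper=[1,1,0.1,0.1,0.1,0.1,0,0],
)

```text
clock: 11.58
eef_pos: [593.6, -227.2, 134.8]
eef_rot: [3.118, 1.568, -3.028]
wrist_force: [0.3, -0.1, 0.6]
finger_gap: 93.7
```

Run:
```python
from m import *
plan([424.6,-223.5,130],-1.5)
```

```text
clock 11.57 at [ 593.6 -227.2  134.8] yaw 7.9 joints [-0.42  0.55  1.33 -0.    1.26 -0.56] F [ 0.3 -0.1  0.6] gap 93.7 d [-169.     3.7   -4.8] dyaw -9.4
turn [[3.1, -0.0, 0.0], [3.1, -0.0, 0.0], [3.1, -0.0, 0.0]]
dp [[0.18, 0.89, -5.56], [0.17, 0.59, -5.6], [0.17, 0.28, -5.63]]
```

Call:
jog_arm(
  turn=[
    [2.5,0,0],
    [2.3,0,0],
    [2.3,0,0],
    [2.3,0,0],
    [0,0,0],
  ],
  dp=[
    [0,0.6,-4],
    [0,0.6,-5],
    [0,0.3,-5],
    [0,0.1,-2.9],
    [0,0,0],
  ],
  gripper=[0,0,0,0,0],
)

```text
clock: 12.2
eef_pos: [421.7, -225.2, 146.1]
eef_rot: [-0.566, 1.556, -0.598]
wrist_force: [1.0, 0.1, 0.6]
finger_gap: 94.1
```

Run:
```python
from m import *
plan([424.6,-223.5,17],-1.5)
p,d=camera("side"); cv2.imwrite("pics/side6.png",cv2.resize(p[:,:,::-1][150:420,240:520],None,fx=2.2,fy=2.2))
W=cloud("side",d); print(muffin(W,604,-298),muffin(W,594,-227))
```

```text
clock 12.2 at [ 421.7 -225.2  146.1] yaw -1.8 joints [-0.57  0.19  1.8  -0.    1.13 -0.54] F [1.  0.1 0.6] gap 94.1 d [   2.9    1.7 -129.1] dyaw 0.3
turn [[-0.1, 0.2, 0.2], [-0.1, 0.2, 0.2], [-0.1, 0.2, 0.2]]
dp [[4.3, 0.1, 0.04], [4.3, 0.08, 0.06], [4.3, 0.07, 0.08]]
(array([ 604.47208471, -297.69411549,    2.82430536]), 723, np.float64(2.0119929742055285)) (array([ 596.20544562, -226.42755396,    2.8908809 ]), 598, np.float64(1.1637947091534628))
```

View pics/side6.png

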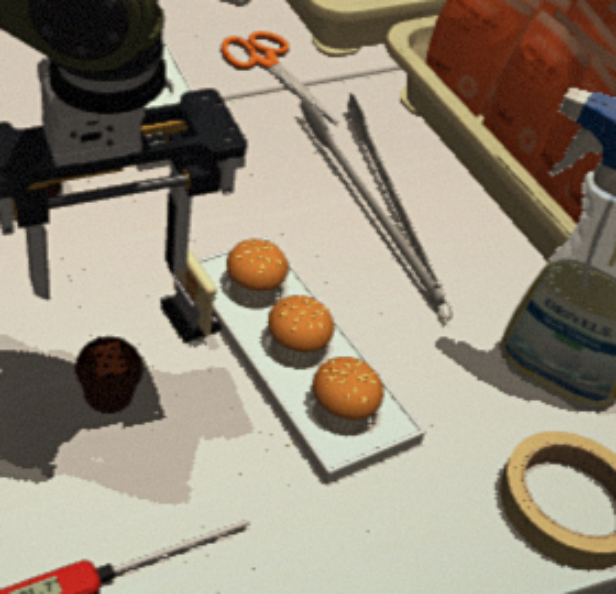

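Call:
jog_arm(
  turn=[
    [0,0.5,0.5],
    [0,0.2,0.2],
    [0,0,0],
    [0,0,0],
    [0,0,0],
  ],
  dp=[
    [3,0.15,0.25],
    [4.8,0,0],
    [3.4,0,0],
    [1.3,0,0],
    [0,0,0],
  ],
  gripper=[0,0,0,0,0.2],
)

```text
clock: 12.88
eef_pos: [432.2, -225.4, 21.6]
eef_rot: [0.077, 1.563, 0.051]
wrist_force: [0.3, 0.1, 0.4]
finger_gap: 87.5
```

Run:
```python
from m import *
plan([424.6,-223.5,17],-1.5)
```

```text
clock 12.88 at [ 432.2 -225.4   21.6] yaw -1.5 joints [-0.56  0.41  1.86  0.01  0.87 -0.54] F [0.3 0.1 0.4] gap 87.5 d [-7.6  1.9 -4.6] dyaw -0.0
turn [[0.0, 0.4, -0.0]]
dp [[0.45, 0.17, -0.77]]
```

Call:
jog_arm(
  turn=[
    [0,0.4,0],
    [0,0,0],
    [0,0,0],
    [0,0,0],
    [0,0,0],
    [0,0,0],
    [0,0,0],
    [0,0,0],
  ],
  dp=[
    [0.4,0.15,-0.7],
    [0,0,0],
    [0,0,0],
    [0,0,0],
    [0,0,0],
    [-1,0,0],
    [-4,0,0],
    [-5,0,0],
  ],
  gripper=[0.2,1,1,1,1,1,1,1],
)

```text
clock: 13.88
eef_pos: [424.7, -223.5, 121.6]
eef_rot: [2.191, 1.569, 2.165]
wrist_force: [-0.4, -0.2, 0.3]
finger_gap: 56.6
```

Run:
```python
from m import *
plan([586.2,88,140],-1.5)
```

```text
clock 13.88 at [ 424.7 -223.5  121.6] yaw -1.5 joints [-0.56  0.24  1.81  0.    1.1  -0.54] F [-0.4 -0.2  0.3] gap 56.6 d [161.5 311.5  18.4] dyaw -0.0
turn [[0.0, -0.0, -0.0], [0.0, -0.0, -0.0], [0.0, -0.0, -0.0], [0.0, -0.0, -0.0], [0.0, -0.0, -0.0], [0.0, -0.0, -0.0], [0.0, -0.0, -0.0]]
dp [[-0.26, 4.51, 2.19], [-0.26, 4.51, 2.19], [-0.26, 4.51, 2.19], [-0.26, 4.51, 2.19], [-0.26, 4.51, 2.19], [-0.26, 4.51, 2.19], [-0.26, 4.51, 2.19]]
```

Call:
jog_arm(
  turn=[
    [0,0,0],
    [0,0,0],
    [0,0,0],
    [0,0,0],
    [0,0,0],
    [0,0,0],
    [0,0,0],
    [0,0,0],
  ],
  dp=[
    [-0.2,3,1.4],
    [0,4.5,2.2],
    [0,4.5,2.2],
    [0,4.5,2.2],
    [0,4.5,2.2],
    [0,4.5,2.2],
    [0,4,2.2],
    [0,1,1],
  ],
  gripper=[1,1,1,1,1,1,1,1],
)

```text
clock: 14.88
eef_pos: [595.2, 85.5, 134.6]
eef_rot: [-0.258, 1.559, -0.287]
wrist_force: [-0.6, -0.2, -0.6]
finger_gap: 56.7
```

Run:
```python
from m import *
plan([586.2,88,60],-1.5)
```

```text
clock 14.88 at [595.2  85.5 134.6] yaw -1.6 joints [ 0.08  0.47  1.46 -0.    1.2   0.11] F [-0.6 -0.2 -0.6] gap 56.7 d [ -9.    2.5 -74.6] dyaw 0.1
turn [[-0.1, 0.3, 0.1], [-0.1, 0.3, 0.1]]
dp [[3.72, 0.12, -0.5], [3.73, 0.12, -0.48]]
```

Call:
jog_arm(
  turn=[
    [0,0.3,0.1],
    [0,0.3,0.1],
    [0,0,0],
  ],
  dp=[
    [3.6,0.12,-0.5],
    [3.5,0.1,-0.4],
    [0,0,0],
  ],
  gripper=[1,1,1],
)

```text
clock: 15.25
eef_pos: [587.7, 89.4, 64.0]
eef_rot: [0.352, 1.568, 0.325]
wrist_force: [-0.2, 1.1, 0.3]
finger_gap: 56.7
```

Run:
```python
from m import *
plan([586.2,88,20.5],-1.5)
```

```text
clock 15.25 at [587.7  89.4  64. ] yaw -1.5 joints [0.09 0.54 1.53 0.   1.07 0.12] F [-0.2  1.1  0.3] gap 56.7 d [ -1.5  -1.4 -43.5] dyaw 0.0
turn [[-0.0, 0.1, -0.1]]
dp [[4.35, -0.15, -0.16]]
```

Call:
jog_arm(
  turn=[
    [0,0.1,0],
    [0,0,0],
    [0,0,0],
    [0,0,0],
  ],
  dp=[
    [2,-0.15,-0.2],
    [1.5,0,-0.1],
    [0.6,0,0],
    [0,0,0],
  ],
  gripper=[1,1,1,1],
)

```text
clock: 15.75
eef_pos: [586.3, 87.7, 23.9]
eef_rot: [0.255, 1.566, 0.228]
wrist_force: [-0.1, -0.5, -0.7]
finger_gap: 56.8
```

Run:
```python
from m import *
plan([586.2,88,20.5],-1.5)
```

```text
clock 15.75 at [586.3  87.7  23.9] yaw -1.6 joints [0.09 0.59 1.55 0.   0.99 0.11] F [-0.1 -0.5 -0.7] gap 56.8 d [-0.1  0.3 -3.4] dyaw 0.1
turn [[-0.1, 0.3, -0.1]]
dp [[0.34, 0.03, -0.01]]
```

Call:
jog_arm(
  turn=[
    [0,0.3,0],
    [0,0,0],
    [0,0,0],
    [0,0,0],
    [0,0,0],
    [0,0,0],
    [0,0,0],
    [0,0,0],
  ],
  dp=[
    [0.3,0,0],
    [0,0,0],
    [0,0,0],
    [0,0,0],
    [0,0,0],
    [-2,0,0],
    [-4,0,0],
    [-5,0,0],
  ],
  gripper=[1,1,0.1,0.1,0.1,0.1,0,0],
)

```text
clock: 16.75
eef_pos: [585.7, 87.6, 135.6]
eef_rot: [2.853, 1.567, 2.826]
wrist_force: [-0.1, -0.5, 0.2]
finger_gap: 93.8
```

Run:
```python
from m import *
plan([430,42,120],-1.5)
```

```text
clock 16.75 at [585.7  87.6 135.6] yaw -1.6 joints [0.09 0.46 1.47 0.   1.22 0.11] F [-0.1 -0.5  0.2] gap 93.8 d [-155.7  -45.6  -15.6] dyaw 0.1
turn [[-0.0, -0.1, -0.0], [-0.0, -0.1, -0.0], [-0.0, -0.1, -0.0]]
dp [[0.54, -1.66, -5.15], [0.53, -1.66, -5.15], [0.52, -1.66, -5.15]]
```

Call:
jog_arm(
  turn=[
    [0,0,0],
    [0,0,0],
    [0,0,0],
    [0,0,0],
    [0,0,0],
  ],
  dp=[
    [0.5,-1.3,-4],
    [0.5,-1.3,-5],
    [0.5,-1,-4],
    [0.2,-0.3,-2],
    [0,0,0],
  ],
  gripper=[0,0,0,0,0],
)

```text
clock: 17.38
eef_pos: [433.8, 51.9, 128.6]
eef_rot: [0.186, 1.557, 0.159]
wrist_force: [0.3, -0.6, -0.2]
finger_gap: 94.3
```

Run:
```python
from m import *
plan([430,42,17],-1.5)
p,d=camera("side"); cv2.imwrite("pics/side7.png",cv2.resize(p[:,:,::-1][80:300,140:400],None,fx=2.5,fy=2.5))
W=cloud("side",d); print(muffin(W,587,89))
```

```text
clock 17.38 at [433.8  51.9 128.6] yaw -1.6 joints [0.03 0.13 1.92 0.   1.08 0.06] F [ 0.3 -0.6 -0.2] gap 94.3 d [  -3.8   -9.9 -111.6] dyaw 0.1
turn [[-0.0, 0.4, -0.1], [-0.0, 0.4, -0.1]]
dp [[5.58, -0.52, -0.25], [5.58, -0.51, -0.21]]
(array([589.34009248,  89.56997204,   2.88439589]), 320, np.float64(1.3076426555351992))
```

View pics/side7.png

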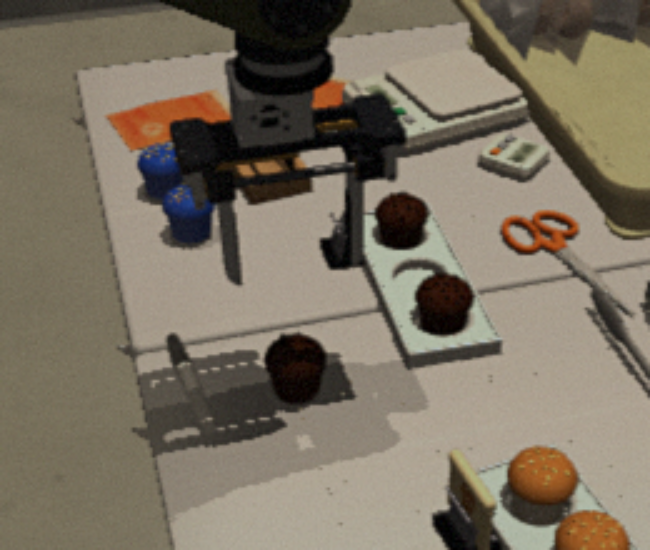

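Call:
jog_arm(
  turn=[
    [0,0.8,0],
    [0,0,0],
    [0,0,0],
    [0,0,0],
    [0,0,0],
  ],
  dp=[
    [1.5,-0.9,-0.4],
    [4.5,0,0],
    [3.7,0,-0.1],
    [1.3,0,0],
    [0,0,0],
  ],
  gripper=[0,0,0,0,0.2],
)

```text
clock: 18.05
eef_pos: [431.8, 41.8, 14.4]
eef_rot: [2.156, 1.568, 2.129]
wrist_force: [0.1, -0.4, 0.4]
finger_gap: 86.9
```

Run:
```python
from m import *
plan([430,42,17],-1.5)
```

```text
clock 18.05 at [431.8  41.8  14.4] yaw -1.5 joints [0.01 0.33 2.   0.   0.81 0.03] F [ 0.1 -0.4  0.4] gap 86.9 d [-1.8  0.2  2.6] dyaw 0.0
turn [[-0.0, -0.1, -0.1]]
dp [[-0.26, 0.02, -0.18]]
```

Call:
jog_arm(
  turn=[
    [0,0,0],
    [0,0,0],
    [0,0,0],
    [0,0,0],
    [0,0,0],
    [0,0,0],
    [0,0,0],
    [0,0,0],
  ],
  dp=[
    [-0.26,0,-0.15],
    [0,0,0],
    [0,0,0],
    [0,0,0],
    [0,0,0],
    [-1,0,0],
    [-4,0,0],
    [-5,0,0],
  ],
  gripper=[1,1,1,1,1,1,1,1],
)

```text
clock: 19.05
eef_pos: [430.0, 41.5, 121.2]
eef_rot: [2.514, 1.567, 2.487]
wrist_force: [1.0, -0.1, 0.0]
finger_gap: 56.7
```

Run:
```python
from m import *
plan([588.2,160.5,125],-1.5)
```

```text
clock 19.05 at [430.   41.5 121.2] yaw -1.5 joints [0.01 0.14 1.93 0.   1.08 0.04] F [ 1.  -0.1  0. ] gap 56.7 d [158.2 119.    3.8] dyaw 0.0
turn [[-0.0, -0.0, -0.0], [-0.0, -0.0, -0.0], [-0.0, -0.0, -0.0], [-0.0, -0.0, -0.0]]
dp [[-0.1, 3.08, 3.87], [-0.1, 3.08, 3.87], [-0.1, 3.08, 3.87], [-0.1, 3.08, 3.87]]
```

Call:
jog_arm(
  turn=[
    [0,0,0],
    [0,0,0],
    [0,0,0],
    [0,0,0],
    [0,0,0],
    [0,0,0],
  ],
  dp=[
    [-0.1,1.8,2.5],
    [0,3,3.8],
    [0,3,3.8],
    [0,2.8,3.8],
    [0,0.8,1],
    [0,0,0],
  ],
  gripper=[1,1,1,1,1,1],
)

```text
clock: 19.8
eef_pos: [588.2, 155.0, 131.7]
eef_rot: [0.422, 1.563, 0.395]
wrist_force: [-0.0, -0.1, -0.4]
finger_gap: 56.4
```

Run:
```python
from m import *
plan([588.2,160.5,60],-1.5)
```

```text
clock 19.8 at [588.2 155.  131.7] yaw -1.6 joints [0.2  0.49 1.44 0.   1.21 0.22] F [-0.  -0.1 -0.4] gap 56.4 d [  0.    5.5 -71.7] dyaw 0.1
turn [[-0.0, 0.2, -0.1], [-0.0, 0.2, -0.1]]
dp [[3.59, 0.26, -0.03], [3.59, 0.27, -0.02]]
```

Call:
jog_arm(
  turn=[
    [0,0.2,0],
    [0,0.2,0],
    [0,0,0],
  ],
  dp=[
    [3.5,0.3,0],
    [3.3,0.2,0],
    [0,0,0],
  ],
  gripper=[1,1,1],
)

```text
clock: 20.18
eef_pos: [587.7, 159.1, 64.2]
eef_rot: [1.167, 1.567, 1.139]
wrist_force: [0.1, 0.6, -0.9]
finger_gap: 56.8
```

Run:
```python
from m import *
plan([588.2,160.5,20.5],-1.5)
```

```text
clock 20.18 at [587.7 159.1  64.2] yaw -1.6 joints [0.2  0.57 1.48 0.   1.09 0.23] F [ 0.1  0.6 -0.9] gap 56.8 d [  0.5   1.4 -43.7] dyaw 0.1
turn [[-0.1, 0.1, -0.2]]
dp [[4.37, 0.13, 0.04]]
```

Call:
jog_arm(
  turn=[
    [0,0,0],
    [0,0,0],
    [0,0,0],
    [0,0,0],
  ],
  dp=[
    [2,0.13,0],
    [1.5,0,0],
    [0.8,0,0],
    [0,0,0],
  ],
  gripper=[1,1,1,1],
)

```text
clock: 20.68
eef_pos: [588.8, 160.2, 21.9]
eef_rot: [0.699, 1.564, 0.67]
wrist_force: [0.5, -0.3, 0.0]
finger_gap: 56.5
```

Run:
```python
from m import *
plan([588.2,160.5,20.5],-1.5)
```

```text
clock 20.68 at [588.8 160.2  21.9] yaw -1.6 joints [0.2  0.63 1.5  0.   1.01 0.23] F [ 0.5 -0.3  0. ] gap 56.5 d [-0.6  0.3 -1.4] dyaw 0.1
turn [[-0.1, 0.3, -0.2]]
dp [[0.14, 0.03, -0.06]]
```

Call:
jog_arm(
  turn=[
    [0,0.3,0],
    [0,0,0],
    [0,0,0],
    [0,0,0],
    [0,0,0],
    [0,0,0],
    [0,0,0],
    [0,0,0],
  ],
  dp=[
    [0.1,0,0],
    [0,0,0],
    [0,0,0],
    [0,0,0],
    [0,0,0],
    [-2,0,0],
    [-5,0,0],
    [-6,0,0],
  ],
  gripper=[1,0.1,0.1,0.1,0.1,0.1,0,0],
)

```text
clock: 21.68
eef_pos: [587.6, 159.3, 154.1]
eef_rot: [2.595, 1.565, 2.566]
wrist_force: [0.8, -0.7, 0.3]
finger_gap: 93.2
```

Call:
jog_arm(
  turn=[
    [-2,0,0],
    [-2,0,0],
    [-2,0,0],
    [-2,0,0],
    [-1,0,0],
    [0,0,0],
  ],
  dp=[
    [-2,3,-2],
    [-2,5,-2],
    [0,5,-3],
    [0,5,-3],
    [0,4,-1],
    [0,0,0],
  ],
  gripper=[0,0,0,0,0,0],
)

```text
clock: 22.42
eef_pos: [465.8, 380.7, 212.3]
eef_rot: [0.611, 1.555, 0.743]
wrist_force: [-0.1, -0.7, -0.4]
finger_gap: 94.2
```

Run:
```python
from m import *
plan([502,402,130],7.4)
for n in ["side","scene","wrist"]:
    p,d=camera(n); cv2.imwrite(f"pics/{n}8.png",p[:,:,::-1]); np.save(f"{n}8.npy",d); print(n,np.round(calibration(n)["world_from_camera"],4).tolist())
W=cloud("side",np.load("side8.npy"))
for q in [(587,89),(588,160),(590,233)]: print(muffin(W,*q))
```

```text
clock 22.43 at [465.8 380.7 212.3] yaw 7.5 joints [0.62 0.4  1.37 0.   1.36 0.49] F [-0.1 -0.7 -0.4] gap 94.2 d [ 36.2  21.3 -82.3] dyaw -0.1
turn [[0.1, 0.4, -0.3], [0.1, 0.4, -0.3]]
dp [[4.15, 0.78, 1.88], [4.13, 0.8, 1.91]]
side [[0.9616, -0.1707, 0.2149, 265.0938], [-0.2744, -0.6092, 0.744, -726.8113], [0.0039, -0.7744, -0.6326, 720.9099], [0.0, 0.0, 0.0, 1.0]]
scene [[-0.8484, -0.4169, 0.3263, 75.3199], [-0.5291, 0.6485, -0.5472, 815.0884], [0.0165, -0.6369, -0.7708, 1067.5858], [0.0, 0.0, 0.0, 1.0]]
wrist [[0.9917, 0.1193, 0.0479, 455.5017], [0.1278, -0.9555, -0.2657, 456.1319], [0.0141, 0.2696, -0.9629, 391.6381], [0.0, 0.0, 0.0, 1.0]]
(array([589.18623367,  89.96929479,   2.85280532]), 331, np.float64(2.611056247609864))
(array([590.37282984, 161.65055196,   2.67937336]), 280, np.float64(1.7975372259162468))
(array([592.27341687, 235.7779667 ,   2.88727806]), 251, np.float64(1.6394838428201353))
```

View pics/side8.png

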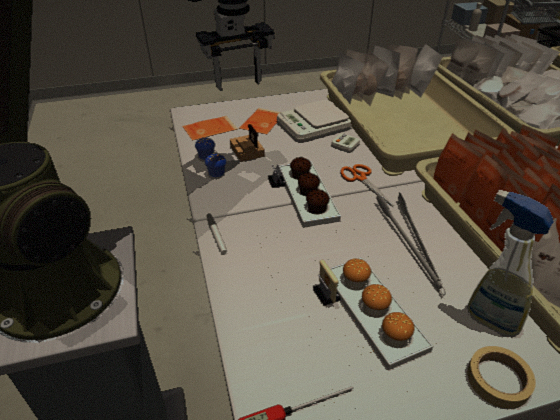

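View pics/wrist8.png

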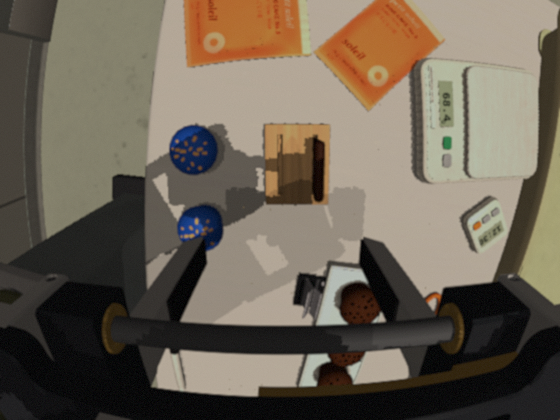

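View pics/scene8.png

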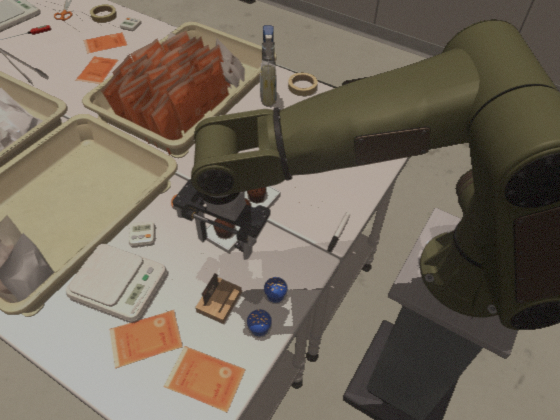

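```bash
cat >> h.py <<'E'
def wcloud(d,c):
    K=c["K"];T=c["world_from_camera"]
    v,u=np.mgrid[:420,:560]; a=(u-K[0,2])/K[0,0]; b=(v-K[1,2])/K[1,1]; th=np.hypot(a,b)+1e-9
    s=np.tan(th)/th
    P=np.stack([a*s*d,b*s*d,d],-1); W=P@T[:3,:3].T+T[:3,3]; W[d<=0]=np.nan
    return W
E
python3 - <<'E'
from h import *
c=dict(K=calibration("wrist")["K"],world_from_camera=calibration("wrist")["world_from_camera"])
W=wcloud(np.load("wrist8.npy"),c)
np.save("W8.npy",W)
p=cv2.imread("pics/wrist8.png")
cv2.imwrite("pics/w8t.png",cv2.resize(p[110:215,250:340],None,fx=5.5,fy=5.5,interpolation=cv2.INTER_CUBIC))
cv2.imwrite("pics/w8c.png",cv2.resize(p[255:335,280:390],None,fx=6,fy=6,interpolation=cv2.INTER_CUBIC))
for u,v in [(280,200),(270,190),(318,140),(318,168),(318,195),(305,168),(200,100),(360,300),(310,280),(310,300),(300,290),(345,255)]: print(u,v,W[v,u].round(1))
x,y,z=W[...,0],W[...,1],W[...,2]
def st(n,m,f=True):
    P=W[m]; print(n,len(P)); 
    if len(P)>5: print(P.min(0).round(1),P.max(0).round(1),P.mean(0).round(1), cv2.minAreaRect(P[:,:2].astype(np.float32)))
reg=(x>430)&(x<560)&(y>330)&(y<470)
for a,b in [(18,28),(30,50),(50,60),(60,66),(66,85)]: st(f"tk{a}-{b}",reg&(z>a)&(z<b))
reg=(x>490)&(x<548)&(y>190)&(y<280)
for a,b in [(5,14),(20,30),(30,37),(37,60)]: st(f"clip{a}-{b}",reg&(z>a)&(z<b))
E
```

```text
280 200 [470.2 360.7  24.1]
270 190 [457.2 371.2  24. ]
318 140 [498.7 438.   63.8]
318 168 [502.  410.5  70.3]
318 195 [506.3 382.8  70.1]
305 168 [493.8 401.9  24.2]
200 100 [ 3.595e+02  4.665e+02 -3.000e-01]
360 300 [584.6 252.3  51.7]
310 280 [524.1 253.2  10.6]
310 300 [525.3 234.4  31.1]
300 290 [513.5 235.2   8.6]
345 255 [ 5.670e+02  2.899e+02 -1.000e-01]
tk18-28 4220
[441.4 354.   18. ] [527.1 455.7  27.9] [480.7 406.1  23.8] ((484.53863525390625, 404.3031005859375), (74.70072937011719, 94.04444885253906), 7.759490966796875)
tk30-50 20
[497.8 380.2  30.7] [505.6 438.2  48.8] [500.7 419.1  36.5] ((501.6706237792969, 409.07452392578125), (2.869924306869507, 58.292720794677734), 4.947871685028076)
tk50-60 1
tk60-66 51
[494.9 374.9  61.4] [512.3 438.3  66. ] [500.4 412.6  64.2] ((504.20660400390625, 406.7867126464844), (11.132915496826172, 63.38240051269531), 7.539459705352783)
tk66-85 608
[494.9 375.9  66. ] [512.5 437.8  71.7] [503.8 407.   69.1] ((503.990234375, 406.6856384277344), (10.667879104614258, 62.11235046386719), 8.823761940002441)
clip5-14 597
[506.9 191.    5.2] [546.4 279.3  14. ] [525.1 241.2   8.8] ((526.409423828125, 235.58706665039062), (88.33726501464844, 38.083168029785156), 88.60111999511719)
clip20-30 32
[520.7 217.4  20.2] [531.7 254.1  29.8] [524.5 246.3  24.3] ((524.592529296875, 235.91519165039062), (36.27244567871094, 9.966188430786133), 81.71702575683594)
clip30-37 148
[522.1 213.6  30. ] [532.  253.6  37. ] [527.6 234.8  33.7] ((527.0368041992188, 233.67652893066406), (40.03816223144531, 8.953137397766113), 88.32661437988281)
clip37-60 224
[516.5 213.7  37.1] [536.4 254.   45.6] [527.5 235.2  41.9] ((526.4531860351562, 233.80679321289062), (40.220523834228516, 18.902360916137695), 88.16796875)
```

View pics/w8t.png

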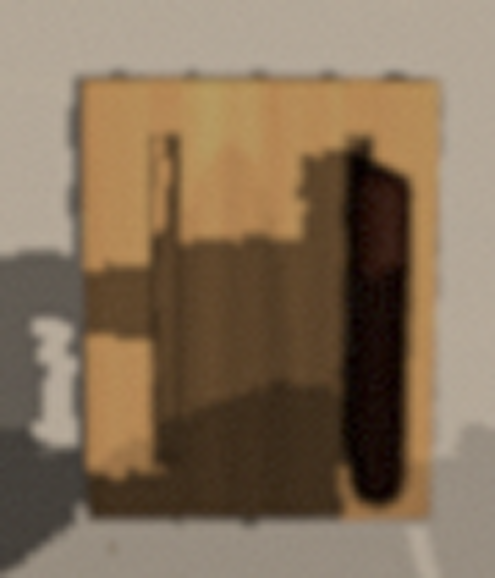

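View pics/w8c.png

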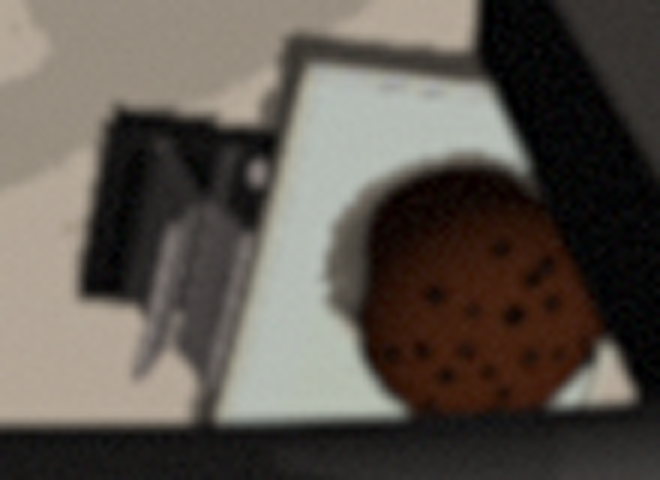

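Run:
```python
from h import *
W=np.load("W8.npy");x,y,z=W[...,0],W[...,1],W[...,2]
P=W[(x>490)&(x<516)&(y>370)&(y<445)&(z>61)&(z<75)]
A=np.c_[P[:,:2]-[504,406.7],np.ones(len(P))]
print(np.linalg.lstsq(A,P[:,2],rcond=None)[0], len(P))
for lo in range(372,444,8):
    q=P[(P[:,1]>lo)&(P[:,1]<=lo+8)]; print(lo,len(q),q.min(0).round(1),q.max(0).round(1),np.median(q,0).round(1)) if len(q) else 0
plan([504.2,406.9,120],7.8)
```

```text
[1.42684943e-01 9.43742438e-03 6.87474297e+01] 659
372 39 [502.4 374.9  62.7] [512.2 379.9  71.2] [507.  378.1  68.7]
380 83 [501.5 380.   61.8] [512.5 387.9  71.5] [506.  384.1  69.3]
388 86 [500.5 388.   65.9] [512.1 395.9  71.7] [506.  391.9  69.1]
396 83 [499.4 396.   65.8] [510.7 403.9  71.3] [504.9 399.7  69.3]
404 88 [498.3 404.   65. ] [509.3 412.   71.6] [503.5 407.9  69.3]
412 84 [497.2 412.   63.7] [507.7 420.   71.1] [501.8 416.4  68.9]
420 85 [496.4 420.1  61.4] [507.3 428.   71.4] [500.9 424.   68.9]
428 90 [494.9 428.   61.8] [506.  436.   71.2] [499.9 432.   69.3]
436 21 [495.7 436.   61.6] [504.7 438.3  69.6] [499.5 436.9  67.4]
clock 22.57 at [467.4 378.  211.6] yaw 7.3 joints [0.62 0.4  1.37 0.   1.35 0.49] F [0.2 0.3 0.9] gap 93.8 d [ 36.8  28.9 -91.6] dyaw 0.5
turn [[-0.2, 0.4, -0.2], [-0.2, 0.4, -0.2]]
dp [[4.62, 1.16, 1.95], [4.6, 1.17, 1.98]]
```

Call:
jog_arm(
  turn=[
    [-0.2,0.5,-0.3],
    [-0.2,0.3,-0.1],
    [0,0,0],
  ],
  dp=[
    [4.5,1.2,1.95],
    [4.4,1.2,2],
    [0,0,0],
  ],
  gripper=[0.3,0.4,0.4],
  grip_force=10,
)

```text
clock: 22.95
eef_pos: [508.1, 404.3, 122.8]
eef_rot: [1.321, 1.569, 1.45]
wrist_force: [-0.8, -0.4, 0.3]
finger_gap: 67.5
```

Run:
```python
from h import *
plan([504.2,406.9,47.5],7.8)
W=wcloud(camera("wrist")[1],calibration("wrist"));x,y,z=W[...,0],W[...,1],W[...,2]
P=W[(x>490)&(x<518)&(y>370)&(y<445)&(z>27)&(z<76)]
for lo in range(372,444,12):
    q=P[(P[:,1]>lo)&(P[:,1]<=lo+12)&(P[:,2]>66)]; print(lo,len(q),q.min(0).round(1),q.max(0).round(1),np.median(q,0).round(1)) if len(q) else 0
```

```text
clock 22.95 at [508.1 404.3 122.8] yaw 7.4 joints [0.62 0.59 1.3  0.   1.25 0.49] F [-0.8 -0.4  0.3] gap 67.5 d [ -3.9   2.6 -75.3] dyaw 0.4
turn [[-0.2, 0.0, -0.1], [-0.2, 0.0, -0.1]]
dp [[3.76, 0.15, -0.18], [3.76, 0.15, -0.18]]
372 94 [502.4 377.   68.7] [513.1 384.   74.4] [507.6 381.1  71.8]
384 205 [501.  384.1  68.1] [512.6 396.   74.2] [506.8 390.2  72.2]
396 216 [498.8 396.1  68.6] [510.9 408.   74.8] [505.  402.4  72.2]
408 228 [497.4 408.1  68.2] [509.5 420.   74.3] [503.4 414.   72.3]
420 238 [495.9 420.   67.6] [507.8 431.9  74.4] [501.9 426.   72.3]
432 149 [495.5 432.   66.5] [506.3 439.5  74.1] [500.9 435.7  71.9]
```

Call:
jog_arm(
  turn=[
    [-0.2,0,0],
    [-0.2,0,0],
    [0,0,0],
    [0,0,0],
  ],
  dp=[
    [3,0.35,-0.35],
    [2.7,0,0],
    [1.3,0,0],
    [0,0,0],
  ],
  gripper=[0.4,0.5,0.6,0.6],
)

```text
clock: 23.5
eef_pos: [508.2, 406.7, 63.1]
eef_rot: [0.564, 1.554, 0.696]
wrist_force: [-0.6, 0.6, 1.1]
finger_gap: 37.3
```

Run:
```python
from h import *
plan([504.2,407.5,48],7.8)
p,d=camera("side"); cv2.imwrite("pics/side9.png",cv2.resize(p[:,:,::-1][60:190,190:330],None,fx=4.5,fy=4.5,interpolation=cv2.INTER_CUBIC))
```

```text
clock 23.5 at [508.2 406.7  63.1] yaw 7.6 joints [0.62 0.65 1.36 0.   1.12 0.49] F [-0.6  0.6  1.1] gap 37.3 d [ -4.    0.8 -15.1] dyaw 0.2
turn [[-0.2, 0.8, -0.5]]
dp [[1.51, 0.12, -0.41]]
```

View pics/side9.png

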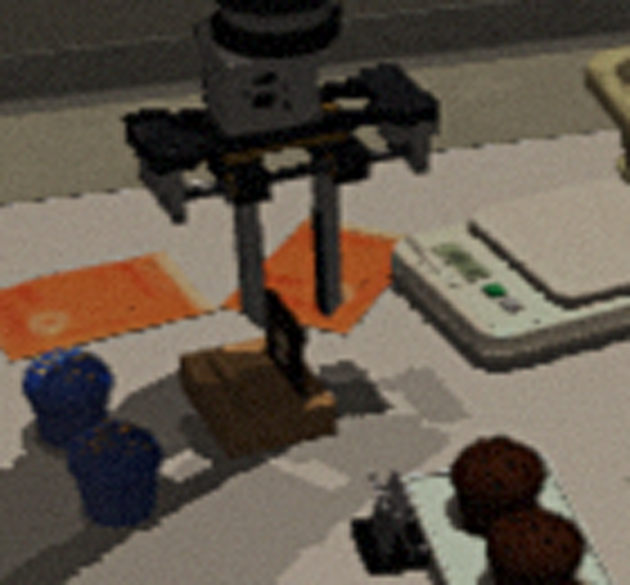

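Call:
jog_arm(
  turn=[
    [-0.2,0.8,-0.5],
    [0,0,0],
    [0,0,0],
  ],
  dp=[
    [0,0.1,-0.4],
    [1.4,0,0],
    [0,0,0],
  ],
  gripper=[0.6,0.6,0.6],
)

```text
clock: 23.92
eef_pos: [504.9, 407.9, 51.4]
eef_rot: [0.494, 1.567, 0.63]
wrist_force: [-0.2, 0.9, -0.4]
finger_gap: 37.9
```

Run:
```python
from h import *
plan([504.2,407.5,48],7.8)
```

```text
clock 23.93 at [504.9 407.9  51.4] yaw 7.8 joints [0.62 0.67 1.36 0.   1.12 0.49] F [-0.2  0.9 -0.4] gap 37.9 d [-0.7 -0.4 -3.4] dyaw 0.0
turn [[-0.0, 0.2, -0.1]]
dp [[0.34, -0.03, -0.08]]
```

Call:
jog_arm(
  turn=[
    [0,0.2,0],
    [0,0,0],
    [0,0,0],
    [0,0,0],
    [0,0,0],
    [0,0,0],
  ],
  dp=[
    [0.35,0,0],
    [0,0,0],
    [0,0,0],
    [0,0,0],
    [0,0,0],
    [0,0,0],
  ],
  gripper=[0.6,1,1,1,1,1],
)

```text
clock: 24.68
eef_pos: [504.8, 407.9, 47.8]
eef_rot: [2.164, 1.569, 2.3]
wrist_force: [-1.2, -0.7, 0.1]
finger_gap: 11.1
```

Run:
```python
from h import *
plan([504.2,407.5,130],7.8)
p,d=camera("side"); cv2.imwrite("pics/side10.png",cv2.resize(p[:,:,::-1][60:190,190:330],None,fx=4.5,fy=4.5,interpolation=cv2.INTER_CUBIC))
```

```text
clock 24.68 at [504.8 407.9  47.8] yaw 7.8 joints [0.62 0.67 1.35 0.   1.11 0.49] F [-1.2 -0.7  0.1] gap 11.1 d [-0.6 -0.4 82.2] dyaw 0.0
turn [[-0.0, -0.0, -0.0], [-0.0, -0.0, -0.0]]
dp [[-4.11, -0.01, -0.04], [-4.11, -0.01, -0.04]]
```

View pics/side10.png

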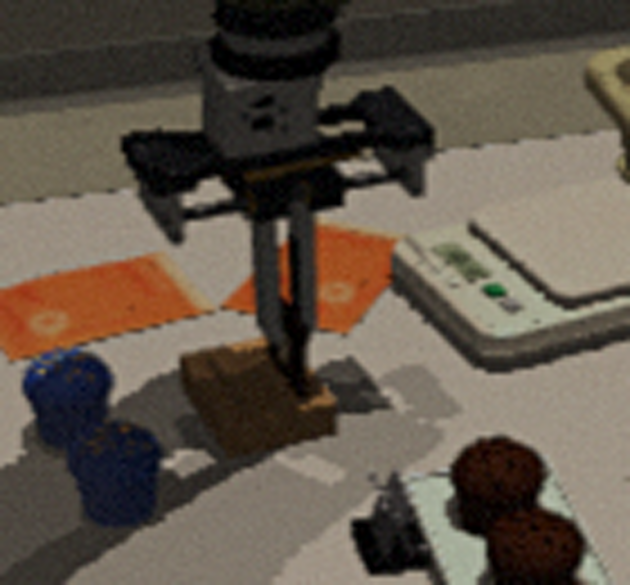

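Call:
jog_arm(
  turn=[
    [0,0,0],
    [0,0,0],
    [0,0,0],
    [0,0,0],
    [0,0,0],
    [0,0,0],
    [0,0,0],
  ],
  dp=[
    [0,0,0],
    [-0.8,0,0],
    [-1.2,0,0],
    [-2,0,0],
    [-3,0,0],
    [-1,0,0],
    [0,0,0],
  ],
  gripper=[1,1,1,1,1,1,1],
  grip_force=30,
)

```text
clock: 25.6
eef_pos: [505.7, 408.2, 135.0]
eef_rot: [0.906, 1.567, 1.042]
wrist_force: [-0.2, 0.7, 0.0]
finger_gap: 10.9
```

Run:
```python
from h import *
plan([526.4,234,130],-1.6)
p,d=camera("side"); cv2.imwrite("pics/side11.png",cv2.resize(p[:,:,::-1][60:190,190:330],None,fx=4.5,fy=4.5,interpolation=cv2.INTER_CUBIC))
```

```text
clock 25.6 at [505.7 408.2 135. ] yaw 7.8 joints [0.62 0.58 1.29 0.   1.27 0.49] F [-0.2  0.7  0. ] gap 10.9 d [  20.7 -174.2   -5. ] dyaw -9.4
turn [[2.3, 0.0, -0.0], [2.3, 0.0, -0.0], [2.3, 0.0, -0.0], [2.3, 0.0, -0.0]]
dp [[0.11, -4.38, -0.08], [0.11, -4.38, 0.1], [0.12, -4.38, 0.28], [0.12, -4.36, 0.46]]
```

View pics/side11.png

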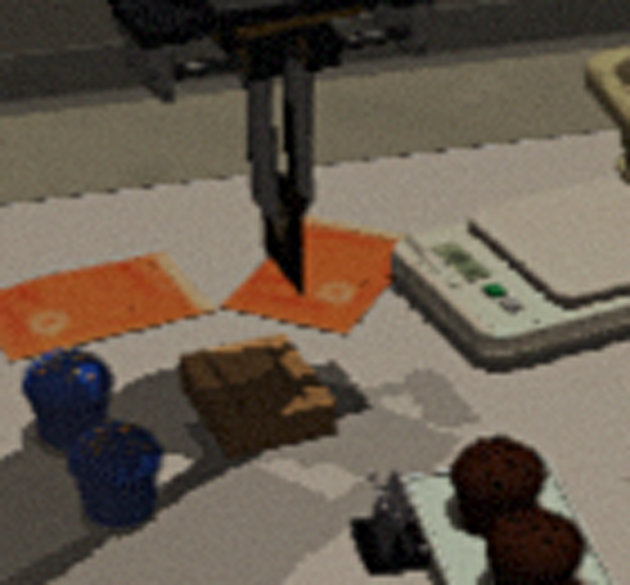

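Call:
jog_arm(
  turn=[
    [2.4,0,0],
    [2.4,0,0],
    [2.3,0,0],
    [2.3,0,0],
    [0,0,0],
    [0,0,0],
  ],
  dp=[
    [0.1,-3,0],
    [0.1,-4.4,0.1],
    [0.1,-4.4,0.3],
    [0.1,-4.4,0.4],
    [0,-1.2,0],
    [0,0,0],
  ],
  gripper=[1,1,1,1,1,1],
  grip_force=50,
)

```text
clock: 26.4
eef_pos: [521.8, 229.8, 123.8]
eef_rot: [-3.055, 1.565, -3.086]
wrist_force: [-0.2, -0.2, -0.0]
finger_gap: 10.4
```

Run:
```python
from h import *
plan([526.4,234,95],-1.6)
for n in ["side","scene"]:
    p,d=camera(n); cv2.imwrite(f"pics/{n}12.png",p[:,:,::-1]); W=cloud(n,d)
    x,y,z=W[...,0],W[...,1],W[...,2]
    P=W[(x>490)&(x<560)&(y>180)&(y<290)&(z>80)&(z<135)]
    print(n,len(P)); 
    for a,b in [(80,95),(95,110),(110,125),(125,135)]:
        q=P[(P[:,2]>a)&(P[:,2]<b)]
        if len(q)>3: print(a,b,len(q),q.min(0).round(1),q.max(0).round(1),np.median(q,0).round(1))
p=cv2.imread("pics/side12.png"); cv2.imwrite("pics/side12c.png",cv2.resize(p[80:210,220:360],None,fx=4.5,fy=4.5,interpolation=cv2.INTER_CUBIC))
p=cv2.imread("pics/scene12.png"); cv2.imwrite("pics/scene12c.png",cv2.resize(p[140:280,180:320],None,fx=4.2,fy=4.2,interpolation=cv2.INTER_CUBIC))
```

```text
clock 26.4 at [521.8 229.8 123.8] yaw -1.8 joints [0.35 0.43 1.55 0.   1.17 0.38] F [-0.2 -0.2 -0. ] gap 10.4 d [  4.6   4.2 -28.8] dyaw 0.2
turn [[-0.2, -0.4, 0.0]]
dp [[2.87, 0.44, 0.46]]
side 124
80 95 27 [517.9 197.   83.3] [521.7 258.9  94.6] [520.2 223.5  89.2]
95 110 34 [518.5 195.9  95.8] [521.5 256.1 109.7] [520.1 218.  102.4]
110 125 29 [518.2 195.9 110.4] [524.1 234.4 124.9] [520.5 206.  119.3]
125 135 34 [506.1 196.9 126.1] [539.5 236.9 134.9] [520.3 221.3 131.2]
scene 160
80 95 37 [516.9 199.   85. ] [522.1 260.9  94.8] [518.9 230.7  90.5]
95 110 58 [516.9 197.7  95. ] [523.3 261.5 109.9] [518.9 236.2 101.5]
110 125 39 [517.2 195.8 110.5] [523.  261.4 124.9] [520.1 249.9 116.5]
125 135 26 [505.5 225.1 125.1] [535.8 261.4 134.2] [519.9 240.7 129.4]
```

View pics/side12c.png

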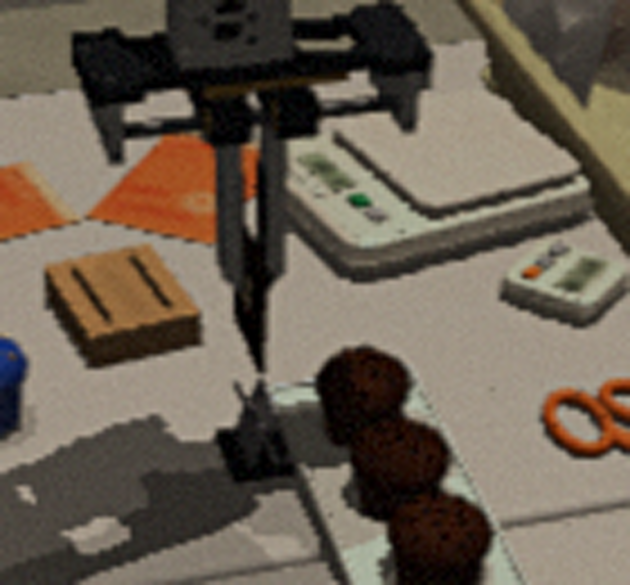

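View pics/scene12c.png

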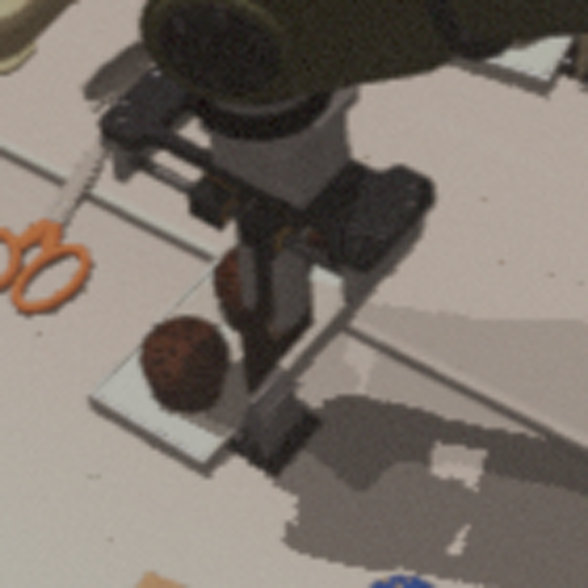

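Run:
```python
from h import *
for n in ["side","scene"]:
  for k in ["0","8"]:
    W=cloud(n,np.load(f"{n}{k}.npy"));x,y,z=W[...,0],W[...,1],W[...,2]
    for a,b in [(22,30),(30,38),(38,48)]:
        P=W[(x>508)&(x<541)&(y>205)&(y<262)&(z>a)&(z<b)]
        if len(P)>2: print(n,k,a,b,len(P),P.min(0).round(1),P.max(0).round(1),np.median(P,0).round(1))
```

```text
side 0 22 30 13 [522.2 213.1  22.4] [529.7 249.9  29.3] [524.1 227.4  25. ]
side 0 30 38 27 [520.4 211.4  30.1] [533.1 253.6  37.8] [528.7 226.9  33.5]
side 0 38 48 36 [516.8 212.6  38.3] [536.3 259.5  47. ] [532.2 231.2  42. ]
side 8 22 30 16 [522.3 215.3  22.1] [529.5 249.3  29.6] [524.4 224.1  26.4]
side 8 30 38 27 [522.6 213.3  30.4] [533.8 255.   38. ] [529.3 234.   34.2]
side 8 38 48 33 [517.  213.3  38.7] [536.1 254.   46.5] [532.2 231.   42.2]
scene 0 22 30 28 [519.2 213.8  22.1] [528.8 254.3  29.2] [522.6 233.5  26.7]
scene 0 30 38 36 [522.3 212.8  30. ] [530.7 253.5  37.6] [527.8 232.4  34.1]
scene 0 38 48 56 [515.4 212.5  38.5] [536.3 254.1  47.7] [531.1 235.6  43.1]
scene 8 22 30 5 [521.3 250.5  24. ] [528.9 254.   29.1] [522.7 252.1  27.4]
scene 8 30 38 7 [522.5 247.4  30.3] [530.1 254.7  35. ] [527.1 252.2  34. ]
```

Call:
jog_arm(
  turn=[
    [-0.2,-0.4,0],
    [0,0,0],
    [0,0,0],
  ],
  dp=[
    [1.5,0.46,0.6],
    [1.5,0,0],
    [0,0,0],
  ],
  gripper=[1,1,1],
)

```text
clock: 26.88
eef_pos: [527.4, 237.7, 90.4]
eef_rot: [-1.548, 1.57, -1.571]
wrist_force: [0.1, 0.1, 0.6]
finger_gap: 10.5
```

Run:
```python
from h import *
plan([527.9,234.5,80],-1.6)
for n in ["side","scene"]:
    p,d=camera(n); W=cloud(n,d)
    x,y,z=W[...,0],W[...,1],W[...,2]
    P=W[(x>490)&(x<541)&(y>180)&(y<290)&(z>50)&(z<85)]
    for a,b in [(50,62),(62,74),(74,85)]:
        q=P[(P[:,2]>a)&(P[:,2]<b)]
        if len(q)>3: print(n,a,b,len(q),q.min(0).round(1),q.max(0).round(1),np.median(q,0).round(1))
```

```text
clock 26.88 at [527.4 237.7  90.4] yaw -1.3 joints [ 0.36  0.48  1.56 -0.    1.11  0.38] F [0.1 0.1 0.6] gap 10.5 d [  0.5  -3.2 -10.4] dyaw -0.3
turn [[0.3, 0.0, 0.0]]
dp [[1.05, -0.32, 0.06]]
side 50 62 30 [525.1 205.   50.7] [529.  270.6  61.9] [526.3 231.8  56.9]
side 62 74 27 [524.3 201.3  62.2] [528.4 260.9  73.7] [526.2 217.7  68.4]
side 74 85 20 [525.3 204.2  74.1] [528.6 254.   84.8] [526.  220.8  79.6]
scene 50 62 35 [523.3 204.3  50.6] [527.8 270.3  60.5] [525.2 235.5  56.7]
scene 62 74 46 [522.8 206.8  62. ] [528.3 269.3  73.7] [525.3 242.9  67.7]
scene 74 85 29 [523.2 207.2  74.3] [528.4 269.7  84.7] [525.7 251.6  79.6]
```

Call:
jog_arm(
  turn=[
    [0.3,0,0],
    [0,0,0],
    [0,0,0],
    [0,0,0],
  ],
  dp=[
    [0.5,-0.32,0.05],
    [0.8,0,0],
    [0.8,0,0],
    [0,0,0],
  ],
  gripper=[1,1,1,1],
)

```text
clock: 27.48
eef_pos: [528.4, 234.4, 70.4]
eef_rot: [0.33, 1.569, 0.301]
wrist_force: [-2.8, -0.2, -0.4]
finger_gap: 10.2
```

Run:
```python
from h import *
plan([527.9,234.5,50],-1.6)
p,d=camera("side"); cv2.imwrite("pics/side13c.png",cv2.resize(p[:,:,::-1][80:210,220:360],None,fx=4.5,fy=4.5,interpolation=cv2.INTER_CUBIC))
```

```text
clock 27.48 at [528.4 234.4  70.4] yaw -1.7 joints [ 0.35  0.5   1.57 -0.    1.06  0.38] F [-2.8 -0.2 -0.4] gap 10.2 d [ -0.5   0.1 -20.4] dyaw 0.1
turn [[-0.1, 0.1, -0.0]]
dp [[2.04, 0.01, -0.05]]
```

View pics/side13c.png

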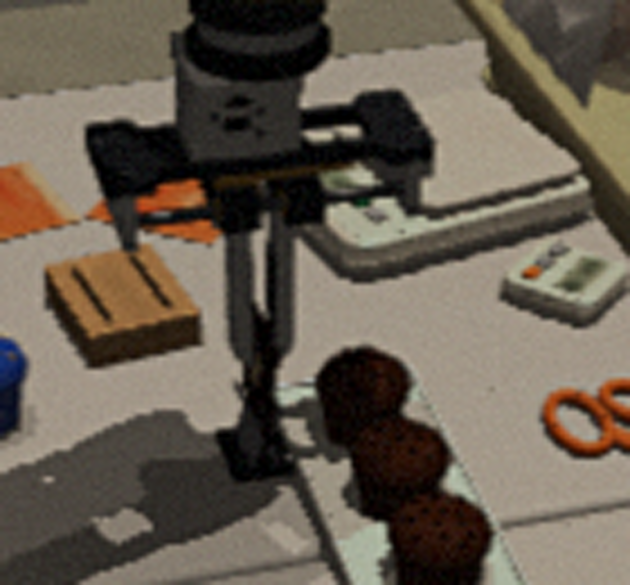

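Call:
jog_arm(
  turn=[
    [0,0,0],
    [0,0,0],
    [0,0,0],
    [0,0,0],
  ],
  dp=[
    [0.4,0,-0.12],
    [0.6,0,0],
    [0.6,0,0],
    [0,0,0],
  ],
  gripper=[1,1,1,1],
)

```text
clock: 28.02
eef_pos: [527.9, 234.9, 55.4]
eef_rot: [0.385, 1.566, 0.355]
wrist_force: [-2.0, 0.7, -4.0]
finger_gap: 10.3
```

Run:
```python
from h import *
plan([527.4,234.5,50],-1.6)
```

```text
clock 28.02 at [527.9 234.9  55.4] yaw -1.7 joints [0.36 0.52 1.58 0.   1.03 0.38] F [-2.   0.7 -4. ] gap 10.3 d [-0.5 -0.4 -5.4] dyaw 0.1
turn [[-0.1, 0.3, -0.1]]
dp [[0.54, -0.04, -0.05]]
```

Call:
jog_arm(
  turn=[
    [0,0.2,0],
    [0,0,0],
    [0,0,0],
  ],
  dp=[
    [0.4,0,-0.05],
    [0.3,0,0],
    [0.2,0,0],
  ],
  gripper=[1,1,1],
)

```text
clock: 28.4
eef_pos: [529.2, 235.4, 49.5]
eef_rot: [0.546, 1.564, 0.516]
wrist_force: [-8.8, -4.5, 29.0]
finger_gap: 10.5
```

Run:
```python
from h import *
plan([527.4,234.5,50],-1.6)
for n in ["side","scene"]:
    p,d=camera(n); W=cloud(n,d); cv2.imwrite(f"pics/{n}14.png",cv2.resize(p[:,:,::-1][80:210,220:360] if n=="side" else p[:,:,::-1][160:280,180:320],None,fx=4.5,fy=4.5,interpolation=cv2.INTER_CUBIC))
```

```text
clock 28.4 at [529.2 235.4  49.5] yaw -1.7 joints [0.35 0.53 1.58 0.   1.02 0.38] F [-8.8 -4.5 29. ] gap 10.5 d [-1.8 -0.9  0.5] dyaw 0.1
turn [[-0.1, 0.3, -0.2]]
dp [[-0.05, -0.09, -0.17]]
```

View pics/side14.png

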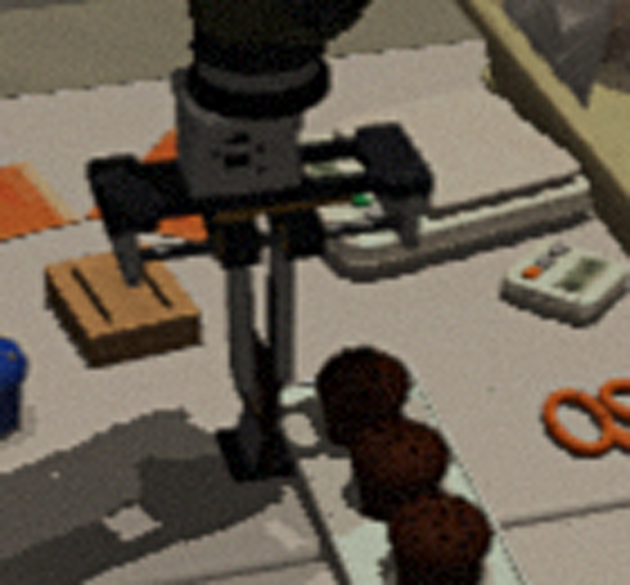

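Call:
jog_arm(
  turn=[
    [0,0.2,0],
    [0,0,0],
    [0,0,0],
    [0,0,0],
    [0,0,0],
  ],
  dp=[
    [0.02,0,-0.15],
    [0,0,0],
    [0,0,0],
    [0,0,0],
    [0,0,0],
  ],
  gripper=[1,1,0.73,0.73,0.73],
)

```text
clock: 29.12
eef_pos: [528.3, 235.3, 49.6]
eef_rot: [0.775, 1.566, 0.745]
wrist_force: [-1.0, -0.2, -0.0]
finger_gap: 25.4
```

Run:
```python
from h import *
plan([526.4,234.5,50],-1.6)
```

```text
clock 29.12 at [528.3 235.3  49.6] yaw -1.7 joints [0.35 0.53 1.59 0.   1.02 0.38] F [-1.  -0.2 -0. ] gap 25.4 d [-1.9 -0.8  0.4] dyaw 0.1
turn [[-0.1, 0.2, -0.2]]
dp [[-0.04, -0.08, -0.19]]
```

Call:
jog_arm(
  turn=[
    [0,0.2,0],
    [0,0,0],
    [0,0,0],
    [0,0,0],
    [0,0,0],
    [0,0,0],
  ],
  dp=[
    [-0.5,0,-0.15],
    [-1.5,0,0],
    [-3,0,0],
    [-5,0,0],
    [-4,0,0],
    [0,0,0],
  ],
  gripper=[0.73,0.73,0.73,0.73,0.73,0.73],
)

```text
clock: 29.88
eef_pos: [526.8, 234.9, 198.9]
eef_rot: [0.992, 1.565, 0.962]
wrist_force: [0.0, -0.3, 0.1]
finger_gap: 25.6
```

Call:
jog_arm(
  turn=[
    [0,0,0],
    [0,0,0],
    [0,0,0],
    [0,0,0],
    [0,0,0],
  ],
  dp=[
    [-2,0,-3],
    [0,0,-5],
    [0,0,-5],
    [0,0,-2],
    [0,0,0],
  ],
  gripper=[0.73,0.73,0.73,0.73,0.73],
)

```text
clock: 30.5
eef_pos: [371.5, 238.4, 218.0]
eef_rot: [1.171, 1.566, 1.141]
wrist_force: [0.0, 0.2, -0.1]
finger_gap: 25.4
```

Run:
```python
from m import *
plan([526.4,234.5,150],-1.6)
for n in ["side","scene"]:
    p,d=camera(n); W=cloud(n,d); cv2.imwrite(f"pics/{n}15.png",p[:,:,::-1]); x,y,z=W[...,0],W[...,1],W[...,2]
    P=W[(x>505)&(x<545)&(y>190)&(y<275)&(z>46)&(z<90)]
    for a,b in [(46,58),(58,68),(68,75)]:
        q=P[(P[:,2]>a)&(P[:,2]<b)]
        if len(q)>3: print(n,a,b,len(q),q.min(0).round(1),q.max(0).round(1),np.median(q,0).round(1),cv2.minAreaRect(q[:,:2].astype(np.float32)))
    for g in [(589,89),(590,161),(592,235),(586,-154),(595,-227),(604,-298)]: print(g,[np.round(v,1) for v in muffin(W,*g)])
p=cv2.imread("pics/side15.png"); cv2.imwrite("pics/side15c.png",cv2.resize(p[80:370,200:450],None,fx=2.06,fy=2.06,interpolation=cv2.INTER_CUBIC))
```

```text
clock 30.5 at [371.5 238.4 218. ] yaw -1.7 joints [0.49 0.04 1.79 0.   1.3  0.52] F [ 0.   0.2 -0.1] gap 25.4 d [154.9  -3.9 -68. ] dyaw 0.1
turn [[-0.0, 0.0, -0.1], [-0.0, 0.0, -0.1], [-0.0, 0.0, -0.1]]
dp [[2.28, 0.01, 5.16], [2.27, 0.01, 5.16], [2.27, 0.01, 5.16]]
side 46 58 26 [525.1 201.4  46.1] [528.  262.9  57.3] [526.8 225.4  49.9] ((527.2364501953125, 232.17205810546875), (61.56229019165039, 2.8956456184387207), 88.63652801513672)
side 58 68 20 [523.2 200.9  58.5] [532.9 262.1  68. ] [525.1 207.2  65.8] ((524.5303955078125, 231.1214141845703), (9.310652732849121, 61.21717834472656), 7.758756637573242)
side 68 75 56 [523.7 202.4  68. ] [534.6 266.1  74.4] [528.6 231.9  70.8] ((528.9102172851562, 234.2781982421875), (63.665279388427734, 10.027545928955078), 88.38420104980469)
(589, 89) [array([588.6,  89.8,   2.9]), np.int64(322), np.float64(2.0)]
(590, 161) [array([590.6, 162. ,   2.7]), np.int64(279), np.float64(1.6)]
(592, 235) [array([592.7, 236. ,   2.8]), np.int64(246), np.float64(1.7)]
(586, -154) [array([ 586.9, -153. ,    2.8]), np.int64(509), np.float64(1.3)]
(595, -
[... 429 characters left out ...]
30859375), (61.37453842163086, 8.097089767456055), 83.00692749023438)
scene 68 75 82 [521.7 201.5  68.2] [534.3 267.9  74.8] [526.8 236.6  72. ] ((528.3549194335938, 234.6345672607422), (66.31951141357422, 11.435945510864258), 87.04061126708984)
(589, 89) [array([587.6,  87.1,   4. ]), np.int64(257), np.float64(2.1)]
(590, 161) [array([589.3, 159.2,   4.2]), np.int64(292), np.float64(2.1)]
(592, 235) [array([591.4, 233.8,   3.8]), np.int64(324), np.float64(1.9)]
(586, -154) [array([ 586., -154.,    0.]), np.int64(0), np.float64(nan)]
(595, -227) [array([ 595., -227.,    0.]), np.int64(0), np.float64(nan)]
(604, -298) [array([ 604., -298.,    0.]), np.int64(0), np.float64(nan)]
  return _methods._mean(a, axis=axis, dtype=dtype,
  ret = ret.dtype.type(ret / rcount)
```

View pics/side15c.png

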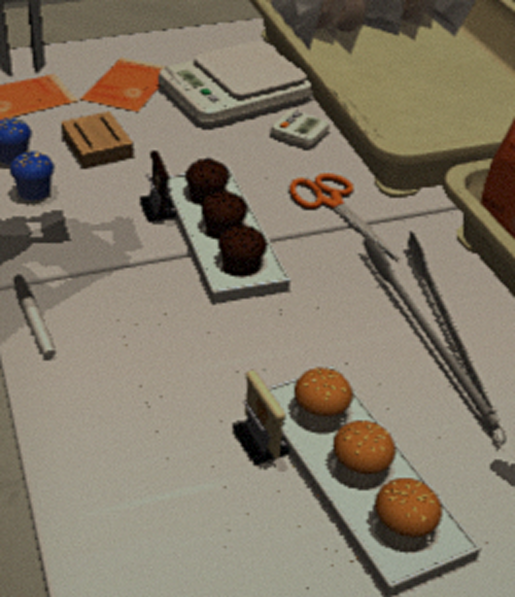

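View pics/scene15.png

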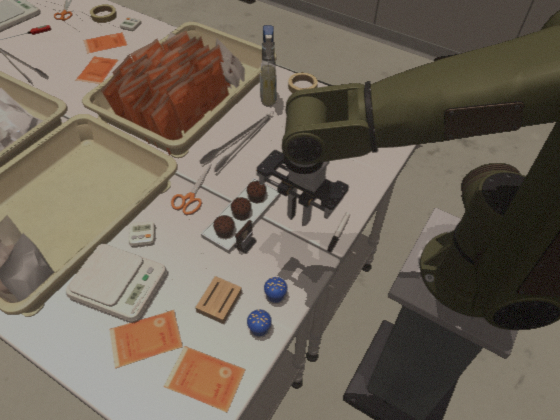

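Run:
```python
from cell import order,manip
print(order.sign_off(), manip.read_state()["clock"])
```

```text
the job is handed in; nothing more can be done
the job is handed in; nothing more can be done
```

I moved the four loose muffins into the empty wells, plain into the right tray and chocolate into the left. Then I lifted the brown ticket from its block, pressed it into the chocolate tray's clip, and handed the job in at about 31 s of the 109 s allowed. No verdict was reported.

**Muffins:** The last pictures show all six upright in the wells of their own trays. The side camera puts all six at the same height, about 3 mm above the table, which is the well floor. The scene camera's view of the plain tray was blocked by the arm at the end, so those three rest on the side camera alone.

**Ticket:** It met the clip floor with about 29 N on the wrist, at the height expected for fully home. Its top now measures 71 to 72 mm against an expected 72 mm. It sits about 1 mm off centre across the clip and within a couple of mm along it, with its yaw within about 3° of the clip's. It leans about 0.05 rad.

**Disagreements:** The side and scene cameras differ by 1 to 3 mm in places, and small samples of the ticket's lower bar gave scattered yaw values. The tolerances are wider than either, so I left them.

The blue look-alikes were not touched, and the arm ended clear of everything.

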